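# Feed units into the bay by its stayed gate

## Robot

A 7-joint arm with a two-finger parallel gripper is mounted at the origin on the work surface. World frame = base frame: x ahead of the robot, y to its left, z up, the work surface at z = 0. Lengths are in m, angles in rad, forces in N, time in s.
With the tool pointing down it reaches from about 0.425 to 0.875 m from the base axis. Payload 4.7 kg.
Tool frame: the origin (TCP) lies on the centre line of the jaws, within the pads' length; the fingertips stand 22 mm ahead of it and the grasp point (between the pads) lies 3 mm ahead of it; z points along the fingers, y is the direction in which the jaws open and shut (so a half turn about z gives the same grasp; the last joint's range is limited). The gripper opens to 87 mm and grips with 3 to 60 N. Pads are 19 mm wide; open, the fingers measure 117 mm over their backs; the gripper's body (75 mm by 190 mm) begins 51 mm behind the grasp point.
Start: joints at [-1.234, 0.321, -0.07, 1.45, 0.023, 1.371, -0.057], TCP at [0.206, 0.616, 0.245] pointing down, gripper open.
Joint ranges: [-2.86, 2.86], [-0.3, 2.09], [-1.38, 1.24], [0.06, 2.45], [-1.56, 4.7], [0.09, 2.05], [-2.69, 2.69]. Speed limits (rad/s): [2.57, 2.57, 3.14, 3.14, 3.14, 3.14, 3.14].

## Interface

Orientations are given as a rotation vector (axis times angle).
In Python, from bench import ctrl, imaging, close_job, finder gives the robot as it stands. The module is installed in compiled form; this text tells all that it offers.
- The arm moves only by the shell command python3 -m jog 'ROWS' [FORCE]. ROWS is JSON, a list that holds one entry, the list of rows, each a list of 7 numbers: the shift along the tool's x, y, z in cm, then the turn, a rotation vector about the tool's x, y, z in degrees, then the finger opening in cm, from 0 to 8.7. In form: [[[dx, dy, dz, ax, ay, az, claw], ...]]. A call has 1 to 12 rows; each row shifts and turns the commanded pose from where the row before left it, along the tool's axes as they then stand; what a row does not reach is not made up. A row lasts 1/10 s, in which the tool goes at most 50 mm and 8.59 degrees, less where a joint would pass 70% of its speed; a pose out of reach is approached as far as the arm can. A call is refused whole if a number of a shift passes 5 or a number of a turn 8.59, either way. A call with a gripper value outside its range is refused whole. The fingers move at their own pace and stop on an object; FORCE is the grip in N (left out, the last holds). Time passes only in rows, so rows that do not move let the fingers close. It gives the time, the measured TCP pose, the force and the opening at its end, in the units of the state.
- ctrl.get_state(): the state, without advancing time (a new reading comes with each control period).
- imaging.get_image(name): name is "side" or "top"; returns a dict with "frame" (400x640x3 uint8, red, green, blue), "intrinsics" (3x3 intrinsics, pixels), "pose" (4x4, takes a point from camera to world coordinates). Camera axes: x right, y down, z forward; pixel columns grow to the right and rows downward; lengths in m; the calibration is good to about 2 mm. A picture is of the moment at which its call begins. There is no depth.
- close_job(): hands the job in, once; it reports no verdict.
Trained networks look in the newest picture that a camera, given by its name, has taken for a name from the list of things; names that differ only in an ending like _2 or _b are one class to them, and where a whole thing is asked for, a point or a joint stands for the part that bears it (a point fixed in the world has none). Each returns a list of dicts, best first, with "conf" (0 to 1); they miss things now and then, are a little off and sometimes report something else, mostly with a low value. They report only what shows in the picture. A call takes as long as a camera call.
- finder.trace(label, camera): "region" (400x640 bool, what is visible of it) and "point" ([row, column] as shares, 0 to 1, of the picture: columns of its width, rows of its height, amid what is visible of it).
- finder.spot_point(label, camera): "point" ([row, column] as shares, 0 to 1, of the picture: columns of its width, rows of its height: a listed point, or the origin of a listed thing).
The state is a dict: "time": time; "joint_positions": joint angles; "qd": joint speeds; "joint_torque": joint torques, N m; "position": TCP position; "tool_rot": TCP orientation; "ft_force": force on the tool from outside, world axes, zero at the start; "torque": the same for the moment, N m; "grip_width": opening from 0.0 (shut) to 1.0 (fully open).
Only numpy, scipy, OpenCV 4.12 (cv2) and the standard library are available. Lean on these libraries where they do the work, as an engineer would, in place of code of your own. Each camera call takes 0.05 s, during which the arm holds its last target. There are 200 camera calls.

## Task

The gate of the infeed bay is held ajar by its stay: lift the stay off its pin and set the gate wide open with the stay's wide-open hole dropped fully over the pin. With the gate held so, bring every white unit from the blue tray and slide it in through the entrance, under the clear cover, wholly inside the bay. Then lift the stay again, shut the gate and drop the shut hole fully over the pin; leave the black unit and all other things where they are.

Things in the scene. Friction and masses are not known exactly. Their poses are not given: they have to be found in the camera images.
- mouth (a point): Middle of the infeed bay's entrance, at table height; gives the bay's position and yaw (it is fixed). x points straight into the bay, y to its left, z up. In this frame the gate's hinge is at (0, 58) mm and the stay's pin at (-50, 118) mm.
- bay: The infeed bay; same origin and axes as mouth. A straight lane 92 mm wide between side walls 46 mm high that begin at x = 0 (7 mm thick), 190 mm long to its back wall, no floor of its own: things in it stand on the table. A clear cover roofs it from x = 20 mm to the back, underside 46 mm and top 56 mm above the table; the first 20 mm are open above.
- gate_hinge (a point): Vertical hinge axis of the gate, at the left edge of the bay's entrance, 50 mm above the table.
- gate (a joint): Blue gate across the entrance, a plate 108 mm long, 8 mm thick, top 52 mm above the table. Angle t in rad: 0 shut (inner face 2 mm in front of x = 0), growing as it swings outward, towards the robot and then to the left; 0.65 with the middle hole on the pin, 1.70 with the wide-open hole; stops at 1.95. It swings almost freely and is moved by the stay.
- stay_pivot (a point): Pivot of the stay on top of the gate, 63 mm above the table. With the gate at angle t it lies at hinge + (-6 cos t - 85 sin t, 6 sin t - 85 cos t) mm in the mouth frame.
- swivel (a joint): Turn of the stay about its vertical pivot on the gate, rad. The stay's heading in the mouth frame (angle from mouth x towards mouth y, from pivot to free end) is 1.8654 - gate + swivel. Nearly free.
- stay (a joint): Lift of the stay about its pivot, rad: 0 lying level (hole fully down round the pin), positive when the free end is raised, at most 0.9. It falls back to level by its weight (120 g) when let go; it reads about 0.1 or more while it rests on top of the pin instead of round it.
- knob (a point): Red upright grip knob on the stay, a cylinder 22 mm across; this point is 35 mm above the middle of the bar and 90 mm from the pivot; the knob rises from the bar's top (3 mm above the bar's middle) to 49 mm above the bar's middle. x of this point runs along the bar from the pivot to the free end.
- pin (a point): Upright brass pin, 10 mm across, on a post fixed to the table beside the hinge; this point is on its axis at the height of a seated bar's middle, 63 mm above the table. The tip is a cone, 79 mm above the table. To pass over it the bar must be lifted so that its underside clears 79 mm there.
- hole_shut (a point): Hole of the stay farthest from the pivot (152 mm from it along the bar): over the pin it holds the gate shut. The stay is a flat steel bar 26 mm wide, 6 mm thick, reaching 188 mm from its pivot, with three 15 mm square holes.
- hole_ajar (a point): Middle hole of the stay (124 mm from the pivot): the pin is in it at the start and the gate stands ajar.
- hole_wide (a point): Hole of the stay nearest its pivot (55 mm from it): over the pin it holds the gate wide open.
- unit0_mid (a point): White plastic unit, 80 x 55 x 36 mm (own x, y, z), about 140 g, lying flat in the blue tray; this point is its centre, half-way up. In the bay it fits with its 80 mm side across the lane (its y along mouth x), one behind another, three at most. It may be absent.
- unit1_mid (a point): Another white unit like unit0; this point is its centre. It may be absent.
- unit2_mid (a point): Another white unit like unit0; this point is its centre. It may be absent.
- tray: Shallow blue tray (400 x 300 mm own x, y; rim 52 mm high) filled with dark foam, foam surface 40 mm above the table; origin under its centre. Fixed. The units, the black unit and a small reel lie in it.
- module_mid (a point): Black unit of the same size as the white ones, among them in the tray; this point is its centre. Leave it there.
- reel_s: Small blue reel, 90 mm across, 14 mm thick, lying in the tray; origin under its centre. Leave it.
- reel_a: Big blue reel, 180 mm across, 14 mm thick, on the table, far left; origin under its centre. Leave it.
- reel_b: Another big blue reel, lying on reel_a. Leave it.
- bottle_a: Red bottle, 52 mm across, 130 mm high, origin under its foot. Leave it.
- bottle_b: Green bottle, 52 mm across, 150 mm high, origin under its foot. Leave it.
- driver: Screwdriver with orange handle, lying on the table at the right. Leave it.
- coffee: Paper cup, 76 mm across, 90 mm high, origin under its foot. Leave it.

How it is judged:
On the way, in this order (a step that is already met when the one before it is completed fails the run):
1. The gate is wide open and the stay's wide-open hole is fully down over the pin (horizontal distance between pin and hole_wide below 0.006 m and value of joint stay below 0.04 rad and value of joint gate above 1.5 rad), for 0.3 s.
2. Every white unit is wholly inside the bay, with the gate still held wide open by the stay (horizontal distance between pin and hole_wide below 0.006 m and value of joint stay below 0.04 rad and x of unit0_mid in the frame of mouth between 0.022 and 0.19 m and y of unit0_mid in the frame of mouth between -0.04 and 0.04 m and height (world z) of each of unit0_mid, unit1_mid, unit2_mid below 0.035 m and x of unit1_mid in the frame of mouth between 0.022 and 0.19 m and y of unit1_mid in the frame of mouth between -0.04 and 0.04 m and x of unit2_mid in the frame of mouth between 0.022 and 0.19 m and y of unit2_mid in the frame of mouth between -0.04 and 0.04 m), for 0.2 s.
At the end, for the whole second after the job is handed in: The gate is shut (within 0.12 rad), the stay lies level (within 0.04 rad) with its shut hole round the pin (within 6 mm), and every white unit stands on the table inside the bay behind the gate (centre at least 22 mm beyond the entrance line, within the lane) (horizontal distance between pin and hole_shut below 0.006 m and value of joint stay below 0.04 rad and value of joint gate below 0.12 rad and x of unit0_mid in the frame of mouth between 0.022 and 0.19 m and y of unit0_mid in the frame of mouth between -0.04 and 0.04 m and height (world z) of each of unit0_mid, unit1_mid, unit2_mid below 0.035 m and x of unit1_mid in the frame of mouth between 0.022 and 0.19 m and y of unit1_mid in the frame of mouth between -0.04 and 0.04 m and x of unit2_mid in the frame of mouth between 0.022 and 0.19 m and y of unit2_mid in the frame of mouth between -0.04 and 0.04 m); the robot touches nothing.
It fails at once if The black unit is moved more than 50 mm (distance of module_mid from where it was at the start of the episode above 0.05 m).
It fails at once if A reel is moved more than 50 mm (distance of any of reel_s, reel_a, reel_b from where it was at the start of the episode above 0.05 m).
It fails at once if A bottle, the screwdriver or the paper cup is moved more than 50 mm (distance of any of bottle_a, bottle_b, driver, coffee from where it was at the start of the episode above 0.05 m).
Of unit0, unit1, unit2 only 2 to 3 are there at a start; the rules pass over those that are not, and their reading is None.
At some moment in a run one of unit0, unit1, unit2 may be knocked a few centimetres aside while the robot is not near it.
Once in a run the grip may slacken for a moment while it holds something.
It also fails if it takes over 210 s, if anything falls off the work surface, if the arm or the gripper's body presses on something with over 40 N, if the wrist force passes 120 N, or if a joint passes its speed limit or range.

## Working session

There is one attempt and no reset: what is moved stays moved. The work goes in short steps, Python scripts to look and compute and a shell command to move; the robot and the scene stay as the last step left them, time stands still between calls to the robot, and variables do not carry over. Pictures are saved under pics/ and viewed, about 12 in all and at most 16, crops included, and the job is handed in when it is done.

```bash
mkdir -p pics
cat > h.py <<'E'
from bench import ctrl, imaging, close_job, finder
import numpy as np, cv2
from scipy.spatial.transform import Rotation as R
def snap(cam,name=None):
    im=imaging.get_image(cam)
    if name: cv2.imwrite('pics/'+name, im['frame'][:,:,::-1])
    return im
def ray(im,pt):
    K=np.array(im['intrinsics']);T=np.array(im['pose'])
    d=T[:3,:3]@np.linalg.solve(K,[pt[1]*640,pt[0]*400,1]); return T[:3,3],d
def atz(im,pt,z):
    o,d=ray(im,pt); return o+d*(z-o[2])/d[2]
def proj(im,P):
    K=np.array(im['intrinsics']);T=np.array(im['pose'])
    c=T[:3,:3].T@(np.asarray(P)-T[:3,3]); u=K@c; return u[:2]/u[2]
def tri(a,pa,b,pb):
    o1,d1=ray(a,pa);o2,d2=ray(b,pb);A=np.c_[d1,-d2];s=np.linalg.lstsq(A,o2-o1,rcond=None)[0]
    p,q=o1+d1*s[0],o2+d2*s[1]; return (p+q)/2,np.linalg.norm(p-q)
def st():
    s=ctrl.get_state();return s
E
python3 - <<'E'
from h import *
s=st();print({k:np.round(v,3).tolist() for k,v in s.items()}); print(R.from_rotvec(s['tool_rot']).as_matrix().round(3))
ims={c:snap(c,c+'0.png') for c in('top','side')}
for c in ims: print(c,np.round(ims[c]['pose'],3).tolist())
H=dict(mouth=0,gate_hinge=.05,stay_pivot=.063,knob=.098,pin=.063,hole_shut=.063,hole_ajar=.063,hole_wide=.063,unit0_mid=.058,module_mid=.058,tray=0,reel_s=.04,reel_a=0,bottle_a=0,bottle_b=0,driver=.01,coffee=0)
for n,z in H.items():
    for c in ims:
        r=finder.spot_point(n,c)
        print(n,c,[(round(x['conf'],2),(np.array(x['point'])*[400,640]).round(0).tolist(),atz(ims[c],x['point'],z).round(3).tolist()) for x in r[:4]])
E
```

```text
{'time': 0.0, 'joint_positions': [-1.234, 0.322, -0.07, 1.452, 0.023, 1.371, -0.057], 'qd': [-0.002, 0.001, 0.0, -0.002, -0.0, -0.0, 0.001], 'joint_torque': [0.001, -49.129, -0.403, -31.252, -0.064, 0.044, 0.0], 'position': [0.206, 0.616, 0.243], 'tool_rot': [-0.505, -3.101, 0.003], 'ft_force': [0.144, 0.12, -0.139], 'torque': [-0.001, -0.056, -0.006], 'grip_width': 0.999}
[[-0.948  0.317 -0.   ]
 [ 0.317  0.948 -0.002]
 [-0.    -0.002 -1.   ]]
top [[-0.007, -0.999, 0.033, 0.437], [-1.0, 0.007, -0.004, -0.023], [0.004, -0.033, -0.999, 1.162], [0.0, 0.0, 0.0, 1.0]]
side [[-0.777, -0.327, 0.538, -0.364], [-0.63, 0.419, -0.654, 1.019], [-0.012, -0.847, -0.532, 0.916], [0.0, 0.0, 0.0, 1.0]]
mouth top []
mouth side [(0.69, [219.0, 294.0], [0.554, 0.056, -0.0]), (0.54, [299.0, 247.0], [0.392, 0.441, 0.0])]
gate_hinge top [(0.71, [164.0, 276.0], [0.562, 0.106, 0.05])]
gate_hinge side [(0.86, [214.0, 286.0], [0.551, 0.102, 0.05])]
stay_pivot top [(0.72, [183.0, 297.0], [0.506, 0.041, 0.063]), (0.57, [217.0, 176.0], [0.406, 0.404, 0.063]), (0.34, [205.0, 429.0], [0.437, -0.353, 0.063]), (0.16
[... 2360 characters left out ...]
, 244.0], [0.398, 0.448, 0.0])]
bottle_b top [(0.94, [123.0, 201.0], [0.703, 0.35, 0.0]), (0.29, [156.0, 386.0], [0.591, -0.237, 0.0])]
bottle_b side [(0.67, [240.0, 205.0], [0.713, 0.337, -0.0]), (0.61, [299.0, 244.0], [0.398, 0.448, 0.0])]
driver top [(0.82, [206.0, 483.0], [0.431, -0.537, 0.01]), (0.53, [181.0, 257.0], [0.514, 0.171, 0.01]), (0.42, [172.0, 405.0], [0.54, -0.293, 0.01]), (0.18, [185.0, 301.0], [0.5, 0.032, 0.01])]
driver side [(0.52, [168.0, 405.0], [0.427, -0.526, 0.01])]
coffee top [(0.74, [251.0, 209.0], [0.296, 0.325, 0.0])]
coffee side [(0.56, [290.0, 295.0], [0.305, 0.328, 0.0]), (0.36, [229.0, 276.0], [0.566, 0.138, -0.0]), (0.2, [184.0, 364.0], [0.5, -0.318, 0.0])]
```

Run:
```python
import cv2
a=cv2.imread('pics/top0.png')[90:260,120:520];b=cv2.imread('pics/side0.png')[120:320,170:430]
cv2.imwrite('pics/a1.png',cv2.resize(a,None,fx=2,fy=2,interpolation=cv2.INTER_CUBIC));cv2.imwrite('pics/b1.png',cv2.resize(b,None,fx=3,fy=3,interpolation=cv2.INTER_CUBIC))
```

```text
(no output)
```

View pics/a1.png

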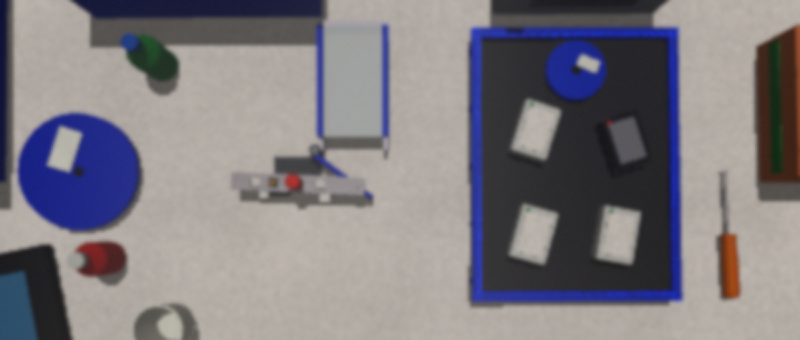

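View pics/b1.png

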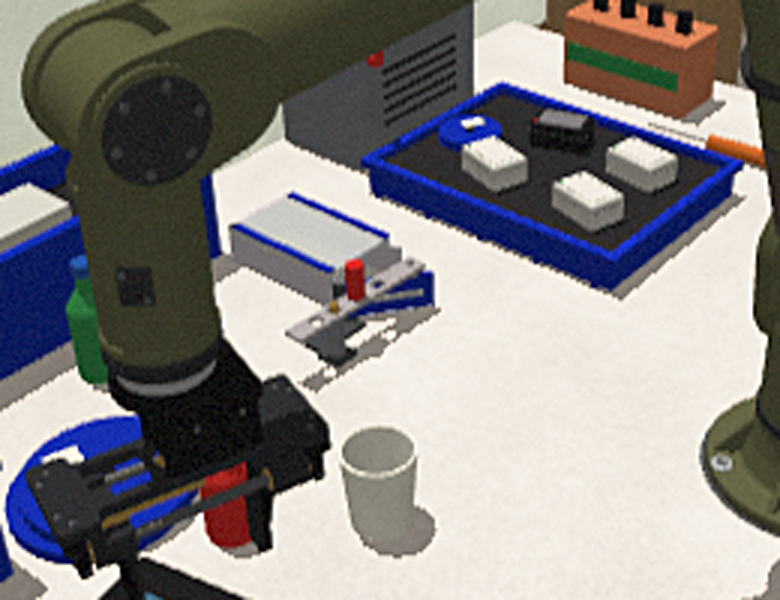

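The top view shows the bay opening towards the robot and the stay along world y, with the red knob near (266,182). Three white units lie in the tray, with the black one at about (430,162). Next I fit the bay pose.

```bash
cat > fit.py <<'E'
from h import *
from scipy.optimize import least_squares
t=.65
def pivot(t): return np.array([-6*np.cos(t)-85*np.sin(t), 58+6*np.sin(t)-85*np.cos(t)])/1e3
def model(n,t=.65):
    pin=np.array([-.05,.118]);p=pivot(t);h=(pin-p)/np.linalg.norm(pin-p)
    d={'mouth':(0,0,0),'gate_hinge':(0,.058,.05),'pin':(*pin,.063),'stay_pivot':(*p,.063)}
    for k,r,z in(('knob',.09,.098),('hole_shut',.152,.063),('hole_ajar',.124,.063),('hole_wide',.055,.063)): d[k]=(*(p+r*h),z)
    return np.array(d[n])
def world(v,P): c,s=np.cos(v[2]),np.sin(v[2]);return np.array([v[0]+c*P[0]-s*P[1],v[1]+s*P[0]+c*P[1],P[2]])
E
python3 - <<'E'
from fit import *
ims={c:snap(c) for c in('top','side')}
obs=[]
for n in 'mouth gate_hinge pin stay_pivot knob hole_shut hole_ajar hole_wide'.split():
    for c in ims:
        r=finder.spot_point(n,c)
        if r: obs+=[(n,c,np.array(x['point'])*[400,640],x['conf']) for x in r[:1]]
f=lambda v:np.concatenate([(proj(ims[c],world(v,model(n)))-p[::-1]) for n,c,p,k in obs])
s=least_squares(f,[.555,.053,0],loss='soft_l1',f_scale=1.5);v=s.x;print(v)
for (n,c,p,k),e in zip(obs,f(v).reshape(-1,2)): print(n,c,round(k,2),e.round(1))
for c in ims:
    r=4
    im=cv2.resize(ims[c]['frame'][:,:,::-1],None,fx=r,fy=r,interpolation=cv2.INTER_CUBIC)
    L=lambda A,B,col:cv2.line(im,*[tuple(int(q) for q in (proj(ims[c],world(v,np.array(X)))+.5)*r) for X in(A,B)],col,1)
    for y in(-.053,-.046,.046,.053): L((0,y,.046),(.19,y,.046),(0,0,255))
    L((.02,-.046,.056),(.02,.046,.056),(0,255,0));L((.19,-.046,.056),(.19,.046,.056),(0,255,0));L((0,-.046,0),(0,.046,0),(0,255,255))
    L(model('stay_pivot'),model('hole_shut'),(255,0,255));L(model('pin'),model('pin')+[0,0,.016],(0,255,0))
    a=(proj(ims[c],world(v,(.03,.03,.05)))*r).astype(int); cr=im[max(0,a[1]-260):a[1]+240,a[0]-260:a[0]+200]
    cv2.imwrite(f'pics/ov_{c}.png',cr)
a,b=cv2.imread('pics/ov_top.png'),cv2.imread('pics/ov_side.png');h=min(a.shape[0],b.shape[0])
cv2.imwrite('pics/ov.png',cv2.resize(np.hstack([a[:h],b[:h]]),(800,int(800*h/(a.shape[1]+b.shape[1])))))
E
```

```text
[ 5.60204953e-01  4.62529751e-02 -2.75031738e-04]
mouth side 0.94 [1.3 1. ]
gate_hinge top 0.86 [-2.8 -0.7]
gate_hinge side 0.77 [-0.2  0. ]
pin top 0.69 [ 1.3 -0.3]
pin side 0.95 [1.8 0.2]
stay_pivot top 0.77 [-0.5  0.4]
stay_pivot side 0.96 [ 0.8 -0.1]
knob top 0.81 [-2.4 -2. ]
knob side 0.79 [-0.7 -3.1]
hole_shut top 0.92 [-1.2 -0.1]
hole_ajar top 0.74 [1.9 0.8]
hole_ajar side 0.69 [ 2.1 -2. ]
hole_wide top 0.89 [-4.2 -0.7]
hole_wide side 0.7 [ 0.9 -1.1]
```

View pics/ov.png

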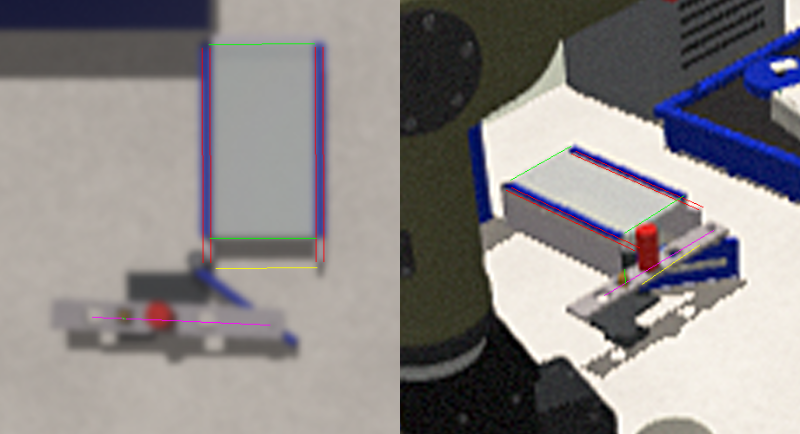

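```bash
cat > go.py <<'E'
# usage: go.py x y z heading_deg [tilt_deg]  (world TCP target); prints remaining shift in tool axes cm, turn deg
import sys
from h import *
def need(x,y,z,h,a=0):
    s=ctrl.get_state();Rc=R.from_rotvec(s['tool_rot']);p=np.array(s['position'])
    c,q=np.cos(np.radians(h)),np.sin(np.radians(h));X=np.array([c,q,0]);Z=np.array([0,0,-1.])
    Rt=R.from_matrix(np.c_[X,np.cross(Z,X),Z]); Rt=Rt*R.from_rotvec([0,np.radians(a),0])
    hd=Rc.as_matrix()[:,0]
    print('t',round(s['time'],2),'pos',p.round(4),'head',np.degrees(np.arctan2(hd[1],hd[0])).round(1),'z',Rc.as_matrix()[:,2].round(3),'grip',round(s['grip_width']*8.7,2),'F',np.round(s['ft_force'],1))
    print('shift_cm',(Rc.inv().apply(np.array([x,y,z])-p)*100).round(2),'turn',np.degrees((Rc.inv()*Rt).as_rotvec()).round(1))
if __name__=='__main__': need(*map(float,sys.argv[1:]))
E
python3 -m jog '[[[-3.6,-3,0,0,0,0,4.5],[-3.6,-3,0,0,0,0,4.5],[-3.6,-3,0,0,0,0,4.5],[-3.6,-3,0,0,0,0,4.5],[-3.6,-3,0,0,0,0,4.5],[-3.6,-3,0,0,0,0,4.5],[-3.6,-3,0,0,0,0,4.5],[-3.6,-3,0,0,0,0,4.5],[-3.6,-3,0,0,0,0,4.5],[-3.6,-3,0,0,0,0,4.5],[-3.6,-3,0,0,0,0,4.5],[-3.6,-3,0,0,0,0,4.5]]]' 30
python3 go.py .5085 .130 .18 87
```

```text
time: 3.9
position: [0.5025, 0.1363, 0.245]
tool_rot: [0.504, 3.1, 0.001]
ft_force: [-0.4, -0.0, -0.6]
grip_width: 0.516
t 3.9 pos [0.5025 0.1363 0.245 ] head 161.5 z [ 0.001  0.001 -1.   ] grip 4.49 F [-0.4 -0.  -0.6]
shift_cm [-0.77 -0.41  6.5 ] turn [ 0.1 -0.  74.5]
```

```bash
python3 -m jog '[[[-0.4,-0.2,0,0,0,0,4.5],[-0.4,-0.2,0,0,0,0,4.5],[0,0,0,0,0,8.3,4.5],[0,0,0,0,0,8.3,4.5],[0,0,0,0,0,8.3,4.5],[0,0,0,0,0,8.3,4.5],[0,0,1.5,0,0,8.3,4.5],[0,0,2,0,0,8.3,4.5],[0,0,2,0,0,8.3,4.5],[0,0,1,0,0,8.3,4.5],[0,0,0,0,0,8.3,4.5],[0,0,0,0,0,0,4.5]]]'
python3 - <<'E'
from h import *
from go import need
need(.5085,.130,.101,87)
a=snap('top','top2.png');b=snap('side','side2.png')
for n in('knob','pin'):
    r={}
    for c,i in(('top',a),('side',b)):
        q=finder.spot_point(n,c);print(n,c,[(round(x['conf'],2),(np.array(x['point'])*[400,640]).round()) for x in q[:2]]);r[c]=q
    if r['top'] and r['side']: print(n,tri(a,r['top'][0]['point'],b,r['side'][0]['point']))
i=cv2.imread('pics/side2.png')[150:260,220:360];j=cv2.imread('pics/top2.png')[130:240,210:350]
cv2.imwrite('pics/c2.png',cv2.resize(np.hstack([i,j]),(800,314),interpolation=cv2.INTER_CUBIC))
E
```

```text
time: 5.1
position: [0.5072, 0.1334, 0.1791]
tool_rot: [-2.279, -2.161, 0.001]
ft_force: [0.3, -0.2, -0.7]
grip_width: 0.518
t 5.1 pos [0.5072 0.1334 0.1791] head 86.9 z [-0.001  0.    -1.   ] grip 4.51 F [ 0.3 -0.2 -0.7]
shift_cm [-0.33  0.15  7.81] turn [-0.1 -0.  -0.1]
knob top [(0.73, array([181., 265.])), (0.71, array([217., 175.]))]
knob side [(0.75, array([210., 290.]))]
knob (array([0.50523305, 0.12927035, 0.09870634]), np.float64(0.007650723528384577))
pin top []
pin side [(0.65, array([223., 280.]))]
```

View pics/c2.png

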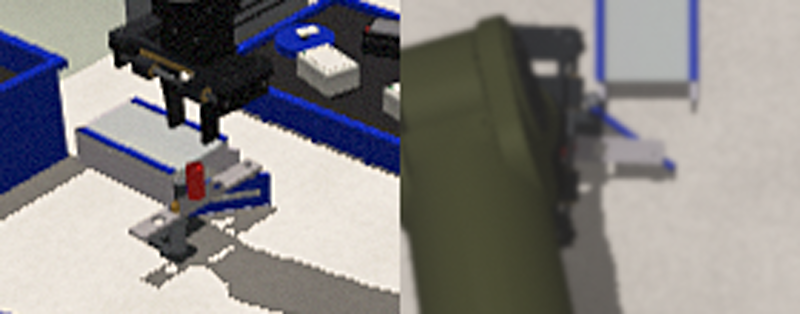

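The gripper stands open over the knob, so I descend and grip it.

```bash
python3 -m jog '[[[-0.35,0,2,0,0,0,4.5],[0,0,2,0,0,0,4.5],[0,0,2,0,0,0,4.5],[0,0,1.9,0,0,0,4.5],[0,0,0,0,0,0,4.5],[0,0,0,0,0,0,2],[0,0,0,0,0,0,1.5],[0,0,0,0,0,0,1.5],[0,0,0,0,0,0,1.5],[0,0,0,0,0,0,1.5],[0,0,0,0,0,0,1.5]]]' 30
python3 go.py .505 .13 .099 87
```

```text
time: 6.5
position: [0.5084, 0.1285, 0.1012]
tool_rot: [2.282, 2.159, 0.002]
ft_force: [-0.4, 0.6, 0.1]
grip_width: 0.244
t 6.5 pos [0.5084 0.1285 0.1012] head 86.8 z [ 0.001  0.001 -1.   ] grip 2.12 F [-0.4  0.6  0.1]
shift_cm [ 0.14 -0.35  0.22] turn [ 0.1 -0.  -0.2]
```

Grip is on the knob at 21 mm. Next I work out the increments for the lift and the swing.

```bash
cat > plan.py <<'E'
from fit import *
V=[.5602,.0463,0.]
PIN=np.array([-.05,.118])
U,N=.0883,.0382
def head(t): d=PIN-pivot(t);return np.arctan2(d[1],d[0])
def tcp(t,a,h=None,dh=0):
    h=head(t)+dh if h is None else h
    p=pivot(t);l=U*np.cos(a)-N*np.sin(a)
    P=np.array([*(p+l*np.array([np.cos(h),np.sin(h)])),.063+U*np.sin(a)+N*np.cos(a)])
    X=np.array([np.cos(h),np.sin(h),0]);Z=np.array([0,0,-1.])
    return world(V,P),R.from_matrix(np.c_[X,np.cross(Z,X),Z])*R.from_rotvec([0,a,0])
def incs(ws,cur=None):
    p,r=cur or tcp(*ws[0])
    if not cur: ws=ws[1:]
    for w in ws:
        q,s=tcp(*w);print(np.r_[r.inv().apply(q-p)*100,np.degrees((r.inv()*s).as_rotvec())].round(2).tolist());p,r=q,s
def here():
    s=ctrl.get_state();return np.array(s['position']),R.from_rotvec(s['tool_rot'])
E
python3 - <<'E'
from plan import *
incs([(.65,a) for a in np.linspace(0,.5,7)])
print();ts=np.linspace(.65,1.7,13);incs([(t,.5) for t in ts])
for t in(.65,1.2,1.7):print(t,tcp(t,.5)[0],np.degrees(head(t)))
E
```

```text
[-0.35, -0.0, -0.72, 0.0, 4.77, 0.0]
[-0.35, 0.0, -0.72, 0.0, 4.77, 0.0]
[-0.35, -0.0, -0.72, 0.0, 4.77, -0.0]
[-0.35, 0.0, -0.72, 0.0, 4.77, -0.0]
[-0.35, 0.0, -0.72, -0.0, 4.77, 0.0]
[-0.35, -0.0, -0.72, 0.0, 4.77, 0.0]

[0.42, -0.28, 0.23, -1.3, -0.0, 2.37]
[0.44, -0.26, 0.24, -1.3, -0.0, 2.39]
[0.46, -0.24, 0.25, -1.31, 0.0, 2.4]
[0.48, -0.22, 0.26, -1.32, 0.0, 2.42]
[0.5, -0.19, 0.27, -1.34, 0.0, 2.45]
[0.51, -0.16, 0.28, -1.36, 0.0, 2.48]
[0.53, -0.14, 0.29, -1.38, 0.0, 2.52]
[0.54, -0.11, 0.29, -1.4, 0.0, 2.57]
[0.55, -0.08, 0.3, -1.44, -0.0, 2.63]
[0.56, -0.05, 0.31, -1.48, 0.0, 2.71]
[0.57, -0.01, 0.31, -1.54, 0.0, 2.82]
[0.58, 0.03, 0.32, -1.62, 0.0, 2.96]
0.65 [0.50694517 0.09936628 0.13885693] 87.1304310976513
1.2 [0.49926302 0.13461862 0.13885693] 69.7721901304048
1.7 [0.51301078 0.16791412 0.13885693] 52.12700684514266
```

```bash
python3 -m jog '[[[-0.35,0,-0.72,0,4.77,0,1.5],[-0.35,0,-0.72,0,4.77,0,1.5],[-0.35,0,-0.72,0,4.77,0,1.5],[-0.35,0,-0.72,0,4.77,0,1.5],[-0.35,0,-0.72,0,4.77,0,1.5],[-0.35,0,-0.72,0,4.77,0,1.5],[0,0,0,0,0,0,1.5],[0,0,0,0,0,0,1.5]]]'
python3 -c "
from plan import *
from go import need
p,r=tcp(.65,.5);print(p);need(*p,87.1,28.65)
incs([(.65,.5)],here())"
```

```text
time: 7.3
position: [0.5065, 0.0992, 0.1381]
tool_rot: [-2.002, -1.892, -0.509]
ft_force: [2.2, 2.1, 0.3]
grip_width: 0.245
[0.50694517 0.09936628 0.13885693]
t 7.3 pos [0.5065 0.0992 0.1381] head 86.8 z [ 0.027  0.477 -0.879] grip 2.13 F [2.2 2.1 0.3]
shift_cm [ 0.05  0.05 -0.06] turn [ 0.2  0.1 -0.3]
[0.05, 0.05, -0.06, 0.17, 0.11, -0.31]
```

Lift matches the model and the forces are low, so I swing the gate.

```bash
python3 -m jog '[[[0.42,-0.28,0.2,-1.3,0,2.35,1.5],[0.44,-0.26,0.24,-1.3,0,2.39,1.5],[0.46,-0.24,0.25,-1.31,0,2.4,1.5],[0.48,-0.22,0.26,-1.32,0,2.42,1.5],[0.5,-0.19,0.27,-1.34,0,2.45,1.5],[0.51,-0.16,0.28,-1.36,0,2.48,1.5],[0.53,-0.14,0.29,-1.38,0,2.52,1.5],[0.54,-0.11,0.29,-1.4,0,2.57,1.5],[0.55,-0.08,0.3,-1.44,0,2.63,1.5],[0.56,-0.05,0.31,-1.48,0,2.71,1.5],[0.57,-0.01,0.31,-1.54,0,2.82,1.5],[0.58,0.03,0.32,-1.62,0,2.96,1.5]]]'
python3 -m jog '[[[0,0,0,0,0,0,1.5],[0,0,0,0,0,0,1.5]]]'
python3 - <<'E'
from plan import *
print(tcp(1.7,.5)[0]);incs([(1.7,.5)],here())
a=snap('top','top3.png');b=snap('side','side3.png')
i=cv2.imread('pics/side3.png')[150:260,220:360];j=cv2.imread('pics/top3.png')[130:240,210:350]
cv2.imwrite('pics/c3.png',cv2.resize(np.hstack([i,j]),(800,314),interpolation=cv2.INTER_CUBIC))
E
```

```text
time: 8.5
position: [0.5116, 0.1686, 0.1377]
tool_rot: [-2.566, -1.248, -0.653]
ft_force: [-0.1, -0.1, -1.2]
grip_width: 0.238
time: 8.7
position: [0.5116, 0.1683, 0.1379]
tool_rot: [-2.562, -1.251, -0.652]
ft_force: [-1.1, 0.2, -2.0]
grip_width: 0.242
[0.51301078 0.16791412 0.13885693]
[0.1, 0.13, -0.05, 0.07, 0.1, -0.05]
```

View pics/c3.png

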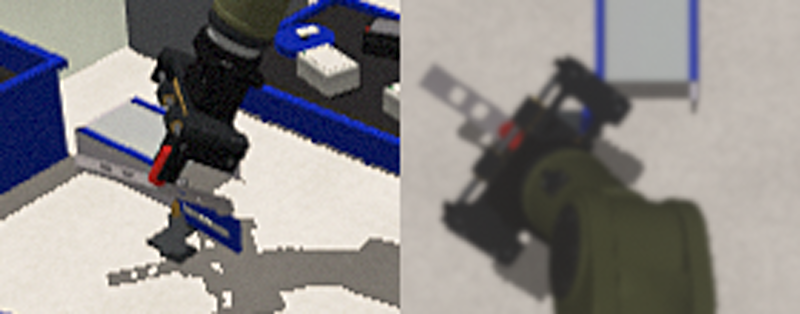

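The gate is open and the hole is above the pin. I correct slightly and lower.

```bash
python3 -m jog '[[[0.1,0.12,-0.05,0,0,0,1.5],[0,0,0,0,0,0,1.5],[0.35,0,0.72,0,-4.77,0,1.5],[0.35,0,0.72,0,-4.77,0,1.5],[0.35,0,0.72,0,-4.77,0,1.5],[0.35,0,0.72,0,-4.77,0,1.5],[0.17,0,0.36,0,-2.4,0,1.5],[0.17,0,0.36,0,-2.4,0,1.5],[0.17,0,0.36,0,-2.4,0,1.5],[0.17,0,0.36,0,-2.4,0,1.5],[0,0,0,0,0,0,1.5]]]'
python3 - <<'E'
from plan import *
print(ctrl.get_state()['ft_force'],here()[0],tcp(1.7,0)[0]);incs([(1.7,0)],here())
E
```

```text
time: 9.9
position: [0.5324, 0.1936, 0.1025]
tool_rot: [-2.824, -1.375, 0.006]
ft_force: [-4.7, 2.4, -4.0]
grip_width: 0.244
[-4.71495097  2.35434731 -4.0190339 ] [0.53238769 0.19364949 0.10248297] [0.53089009 0.19090345 0.1012    ]
[-0.31, 0.05, 0.13, -0.13, 0.2, -0.22]
```

```bash
python3 -m jog '[[[-0.2,0.05,0.1,0,0.2,-0.2,1.5],[0,0,0,0,0,0,1.5],[0,0,0,0,0,0,4.5],[0,0,0,0,0,0,4.5],[0,0,0,0,0,0,4.5],[0,0,0,0,0,0,4.5],[0,0,-1,0,0,0,4.5],[0,0,-2,0,0,0,4.5],[0,0,-3,0,0,0,4.5],[0,0,-4,0,0,0,4.5],[0,0,-4,0,0,0,8],[0,0,0,0,0,0,8]]]'
python3 go.py .43 -.35 .2 180
```

```text
time: 11.1
position: [0.5359, 0.1909, 0.2507]
tool_rot: [-2.823, -1.377, -0.024]
ft_force: [0.7, -0.3, 0.2]
grip_width: 0.624
t 11.1 pos [0.5359 0.1909 0.2507] head 52.0 z [ 0.014  0.007 -1.   ] grip 5.43 F [ 0.7 -0.3  0.2]
shift_cm [-49.22  24.93   4.53] turn [   1.1   -0.  -128. ]
```

```bash
cat > units.py <<'E'
from h import *
def units(a,z=.076):
    out=[]
    for x in finder.trace('unit0_mid','top'):
        m=x['region'].astype(np.uint8)
        if x['conf']<.3 or m.sum()<80: continue
        (cx,cy),(w,h),_=cv2.minAreaRect(cv2.findNonZero(m))
        c=max(cv2.findContours(m,0,2)[0],key=cv2.contourArea)
        W=np.array([atz(a,((q[1]+.5)/400,(q[0]+.5)/640),z)[:2] for q in np.argwhere(m)[:,::-1]],np.float32)
        ctr,(w,h),an=cv2.minAreaRect(W*1000)
        mn=W.mean(0);ev,E=np.linalg.eigh(np.cov((W-mn).T));l=E[:,1]
        out.append((round(x['conf'],2),mn.round(4),np.round(ctr,1),np.round((w,h,an),1),np.degrees(np.arctan2(l[1],l[0]))%180,int(m.sum()),a['frame'][m>0].mean().round()))
    return out
E
python3 - <<'E'
from units import *
a=snap('top','top4.png');b=snap('side','side4.png')
for u in units(a): print(*u)
for n in('unit0_mid','module_mid'):
    for c,i in(('top',a),('side',b)): print(n,c,[(round(x['conf'],2),atz(i,x['point'],.058)[:2].round(4)) for x in finder.spot_point(n,c)])
for c,i in(('top',a),('side',b)): print([(n,[(round(x['conf'],2),atz(i,x['point'],.063)[:2].round(3)) for x in finder.spot_point(n,c)[:2]]) for n in('pin','hole_wide','stay_pivot')])
i=cv2.imread('pics/side4.png')[150:260,220:360];j=cv2.imread('pics/top4.png')[130:240,210:350]
cv2.imwrite('pics/c4.png',cv2.resize(np.hstack([i,j]),(800,314),interpolation=cv2.INTER_CUBIC))
E
```

```text
0.84 [ 0.4272 -0.3448] [ 427.5 -345.1] [61.6 79.1 79.6] 171.8330631535422 538 174.0
unit0_mid top [(0.8, array([ 0.4352, -0.3476])), (0.35, array([0.5142, 0.1684]))]
unit0_mid side [(0.79, array([ 0.4397, -0.3339]))]
module_mid top [(0.79, array([ 0.5613, -0.3582]))]
module_mid side [(0.65, array([ 0.5719, -0.3696]))]
[('pin', [(0.95, array([0.515, 0.168]))]), ('hole_wide', [(0.58, array([0.561, 0.053]))]), ('stay_pivot', [(0.79, array([0.479, 0.117]))])]
[('pin', [(0.75, array([0.511, 0.153]))]), ('hole_wide', [(0.78, array([0.508, 0.166])), (0.24, array([ 0.392, -0.447]))]), ('stay_pivot', [(0.62, array([0.465, 0.123]))])]
```

View pics/c4.png

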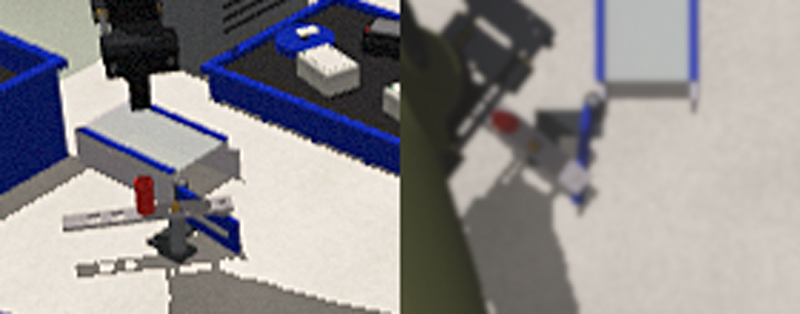

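The stay is level with the pin through the wide-open hole. The network returns one unit only, so I segment white in the tray directly.

```bash
cat > white.py <<'E'
from h import *
def white(a,z=.076,reg=(.36,.74,-.44,-.16)):
    f=a['frame'];m=((f.min(2)>120)&(f.max(2).astype(int)-f.min(2)<45)).astype(np.uint8)
    n,l,s,_=cv2.connectedComponentsWithStats(m)
    for k in range(1,n):
        if not 250<s[k,4]<1200: continue
        W=np.array([atz(a,((r+.5)/400,(c+.5)/640),z)[:2] for r,c in np.argwhere(l==k)],np.float32)
        ctr,(w,h),an=cv2.minAreaRect(W*1000)
        if not(reg[0]<ctr[0]/1e3<reg[1] and reg[2]<ctr[1]/1e3<reg[3]): continue
        mn=W.mean(0);E=np.linalg.eigh(np.cov((W-mn).T))[1][:,1]
        print('white',mn.round(4),'rect',np.round((*ctr,w,h,an),0),'long axis',np.degrees(np.arctan2(E[1],E[0]))%180,s[k,4])
if __name__=='__main__': white(snap('top'))
E
python3 white.py; python3 go.py .43 -.30 .2 168
```

```text
white [ 0.586  -0.2287] rect [ 586. -229.   54.   79.   71.] long axis 161.47899990596144 488
white [ 0.4305 -0.2233] rect [ 431. -223.   55.   79.   74.] long axis 163.7016511025511 499
white [ 0.4283 -0.3483] rect [ 428. -348.   54.   78.   80.] long axis 169.47040208108598 486
t 11.8 pos [0.5324 0.1899 0.2429] head 52.0 z [ 0.002  0.002 -1.   ] grip 7.98 F [ 0.2  0.9 -0.5]
shift_cm [-44.92  22.08   4.2 ] turn [ 2.00e-01 -1.00e-01 -1.16e+02]
```

```bash
python3 -m jog '[[[-4.3,1.93,0,0,0,0,8.5],[-4.3,1.93,0,0,0,0,8.5],[-4.3,1.93,0,0,0,0,8.5],[-4.3,1.93,0,0,0,0,8.5],[-4.3,1.93,0,0,0,0,8.5],[-4.3,1.93,0,0,0,0,8.5],[-4.3,1.93,0,0,0,0,8.5],[-4.3,1.93,0,0,0,0,8.5],[-4.3,1.93,0,0,0,0,8.5],[0,0,0,0,0,-8,8.5],[0,0,0,0,0,-8,8.5],[0,0,0,0,0,-8,8.5]]]'
python3 -m jog '[[[0,0,0,0,0,-8,8.5],[0,0,0,0,0,-8,8.5],[0,0,0,0,0,-8,8.5],[0,0,0,0,0,-8,8.5],[0,0,0,0,0,-8,8.5],[0,0,0,0,0,-8,8.5],[0,0,2,0,0,-8,8.5],[0,0,2,0,0,-8,8.5],[0,0,2,0,0,-8,8.5],[0,0,2,0,0,-8,8.5],[0,0,2,0,0,-8,8.5],[0,0,0,0,0,0,8.5]]]'
python3 go.py .4305 -.2233 .069 163.7
python3 - <<'E'
from h import *
a=snap('side','side5.png');print([(x['conf'],atz(a,x['point'],.058)) for x in finder.spot_point('unit0_mid','side')[:3]])
i=cv2.imread('pics/side5.png')[100:250,290:490]
cv2.imwrite('pics/c5.png',cv2.resize(i,(600,450),interpolation=cv2.INTER_CUBIC))
E
```

```text
time: 13.0
position: [0.431, -0.2226, 0.2423]
tool_rot: [-2.471, -1.94, -0.005]
ft_force: [-0.6, 0.3, -0.2]
grip_width: 0.977
time: 14.2
position: [0.4296, -0.2211, 0.14]
tool_rot: [-0.436, -3.108, -0.004]
ft_force: [-0.5, 0.6, 0.9]
grip_width: 0.976
t 14.2 pos [ 0.4296 -0.2211  0.14  ] head 164.0 z [-0.003  0.003 -1.   ] grip 8.49 F [-0.5  0.6  0.9]
shift_cm [-0.17 -0.2   7.1 ] turn [ 0.1 -0.2  0.3]
[(0.82, array([ 0.44262897, -0.35723872,  0.058     ]))]
```

View pics/c5.png

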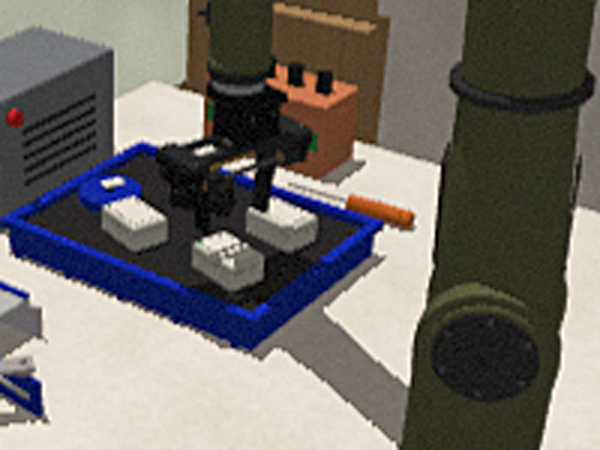

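Fingers straddle unit A and the gap to its neighbour is ample. I descend and grip.

```bash
python3 -m jog '[[[-0.17,-0.2,2.4,0,0,0,8.5],[0,0,2.4,0,0,0,8.5],[0,0,2.2,0,0,0,8.5],[0,0,0,0,0,0,8.5],[0,0,0,0,0,0,5],[0,0,0,0,0,0,5],[0,0,0,0,0,0,5],[0,0,0,0,0,0,5],[0,0,0,0,0,0,5],[0,0,-2,0,0,0,5],[0,0,-4,0,0,0,5],[0,0,-4,0,0,0,5]]]' 25
python3 go.py .5152 .0463 .17 90
```

```text
time: 15.5
position: [0.4314, -0.2242, 0.1727]
tool_rot: [-0.438, -3.11, -0.003]
ft_force: [1.8, 0.4, -0.0]
grip_width: 0.629
t 15.5 pos [ 0.4314 -0.2242  0.1727] head 164.0 z [-0.     0.002 -1.   ] grip 5.47 F [ 1.8  0.4 -0. ]
shift_cm [-0.59 28.32  0.31] turn [ 0.  -0.1 74. ]
```

```bash
python3 -m jog '[[[-0.2,4.73,0,0,0,0,5],[-0.2,4.73,0,0,0,0,5],[-0.2,4.73,0,0,0,0,5],[-0.2,4.73,0,0,0,0,5],[-0.2,4.73,0,0,0,0,5],[-0.1,4.73,0,0,0,0,5],[0,0,0,0,0,8.2,5],[0,0,0,0,0,8.2,5],[0,0,0,0,0,8.2,5],[0,0,0,0,0,8.2,5],[0,0,0,0,0,8.2,5],[0,0,0,0,0,8.2,5]]]'
python3 -m jog '[[[0,0,0,0,0,8.2,5],[0,0,0,0,0,8.2,5],[0,0,0,0,0,8.2,5],[0,0,0,0,0,0,5]]]'
python3 go.py .520 .0463 .030 90
```

```text
time: 16.7
position: [0.5208, 0.0454, 0.1726]
tool_rot: [1.7, 2.641, 0.003]
ft_force: [0.2, 0.4, -1.7]
grip_width: 0.628
time: 17.1
position: [0.5209, 0.0454, 0.1726]
tool_rot: [2.218, 2.225, 0.003]
ft_force: [0.5, -0.2, -1.0]
grip_width: 0.628
t 17.1 pos [0.5209 0.0454 0.1726] head 90.2 z [ 0.002  0.001 -1.   ] grip 5.46 F [ 0.5 -0.2 -1. ]
shift_cm [ 0.07 -0.11 14.26] turn [ 0.1 -0.1  0.2]
```

```bash
python3 -m jog '[[[0,0,4,0,0,0,5],[0,0,4,0,0,0,5],[0,0,3,0,0,0,5],[0,0,2,0,0,0,5],[0,0,0.8,0,0,0,5],[0,0,0.4,0,0,0,5],[0,0,0,0,0,0,5],[0,0,0,0,0,0,7],[0,0,0,0,0,0,7],[0,0,0,0,0,0,7]]]'
python3 go.py .520 .0463 .030 90
python3 -m jog '[[[0,0,-2,0,0,0,7],[0,0,-4,0,0,0,7],[0,-3,0,0,0,0,4],[0,-3,0,0,0,0,0],[0,-1.5,0,0,0,0,0],[0,0,0,0,0,0,0],[0,0,0,0,0,0,0],[0,0,0,0,0,0,0]]]'
python3 go.py .445 .0463 .04 90
python3 - <<'E'
from h import *
a=snap('side','side6.png');snap('top','top6.png')
i=cv2.imread('pics/side6.png')[150:260,220:360];j=cv2.imread('pics/top6.png')[130:240,210:350]
cv2.imwrite('pics/c6.png',cv2.resize(np.hstack([i,j]),(800,314),interpolation=cv2.INTER_CUBIC))
E
```

```text
time: 18.1
position: [0.5221, 0.046, 0.0314]
tool_rot: [2.216, 2.226, 0.006]
ft_force: [0.0, -0.5, 0.0]
grip_width: 0.78
t 18.1 pos [0.5221 0.046  0.0314] head 90.3 z [ 0.003  0.002 -1.   ] grip 6.78 F [ 0.  -0.5  0. ]
shift_cm [ 0.03 -0.21  0.14] turn [ 0.2 -0.1  0.3]
time: 18.9
position: [0.4476, 0.0454, 0.0911]
tool_rot: [2.216, 2.225, 0.006]
ft_force: [0.5, 0.2, 0.2]
grip_width: 0.337
t 18.9 pos [0.4476 0.0454 0.0911] head 90.2 z [ 0.004  0.002 -1.   ] grip 2.94 F [0.5 0.2 0.2]
shift_cm [ 0.08 -0.27  5.11] turn [ 0.2 -0.1  0.2]
```

View pics/c6.png

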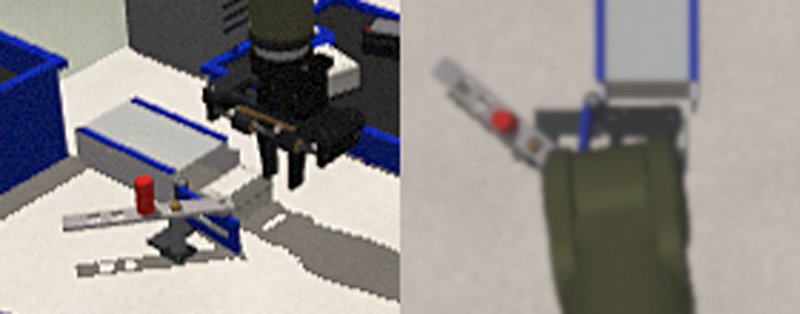

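The unit sits squarely before the entrance. I close, lower behind it and push.

```bash
python3 -m jog '[[[0,0,0,0,0,0,0],[0,0,0,0,0,0,0],[0,0,0,0,0,0,0],[0.1,0,2.5,0,0,0,0],[0,0,2,0,0,0,0],[0,0,1.2,0,0,0,0],[0,0,0,0,0,0,0],[0,1,0,0,0,0,0],[0,1.5,0,0,0,0,0],[0,0.8,0,0,0,0,0],[0,0.8,0,0,0,0,0],[0,0.8,0,0,0,0,0]]]'
python3 -m jog '[[[0,0.8,0,0,0,0,0],[0,0.8,0,0,0,0,0],[0,0.8,0,0,0,0,0],[0,0.8,0,0,0,0,0],[0,0.8,0,0,0,0,0],[0,0.8,0,0,0,0,0],[0,0.6,0,0,0,0,0],[0,0.4,0,0,0,0,0],[0,0,0,0,0,0,0]]]'
python3 go.py .558 .0463 .034 90
```

```text
time: 20.2
position: [0.4959, 0.0468, 0.0341]
tool_rot: [-2.217, -2.225, -0.004]
ft_force: [-2.1, 0.5, 1.5]
grip_width: 0.005
time: 21.1
position: [0.5542, 0.0468, 0.0338]
tool_rot: [2.217, 2.225, 0.005]
ft_force: [-0.7, 0.2, 0.3]
grip_width: 0.002
t 21.1 pos [0.5542 0.0468 0.0338] head 90.2 z [ 0.003  0.001 -1.   ] grip 0.02 F [-0.7  0.2  0.3]
shift_cm [-0.05  0.38 -0.01] turn [ 0.2 -0.1  0.2]
```

```bash
python3 -m jog '[[[0,-2,0,0,0,0,4],[0,0,-4.5,0,0,0,8.5],[0,0,-4.5,0,0,0,8.5],[0,0,-4.5,0,0,0,8.5]]]'
python3 white.py; python3 go.py .4283 -.3483 .14 169.5
python3 - <<'E'
from h import *
a=snap('side','side7.png');b=snap('top')
i=cv2.imread('pics/side7.png')[150:260,220:360];j=b['frame'][130:240,210:350,::-1]
cv2.imwrite('pics/c7.png',cv2.resize(np.hstack([i,j]),(800,314),interpolation=cv2.INTER_CUBIC))
E
```

```text
time: 21.5
position: [0.5327, 0.0464, 0.1702]
tool_rot: [2.218, 2.225, 0.004]
ft_force: [0.6, 0.8, 0.6]
grip_width: 0.282
white [ 0.586  -0.2287] rect [ 586. -229.   54.   78.   72.] long axis 161.4596206562425 473
white [ 0.4285 -0.3483] rect [ 428. -348.   53.   78.   80.] long axis 169.72894934447953 473
t 21.55 pos [0.5374 0.0467 0.1781] head 90.2 z [ 0.014  0.006 -1.   ] grip 2.83 F [3.2 0.3 5. ]
shift_cm [-39.49 -11.07   3.43] turn [  0.9   0.3 -79.3]
```

View pics/c7.png

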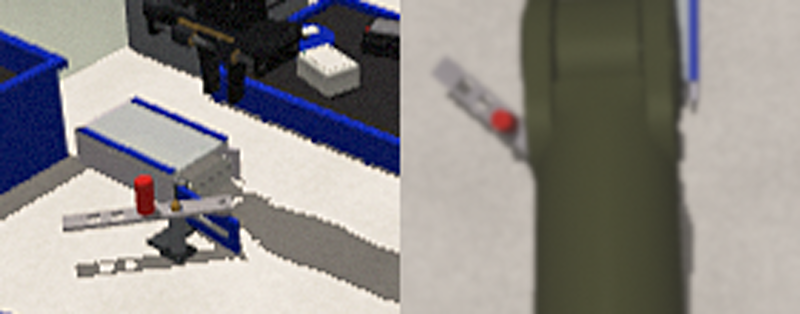

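The unit is inside. Next is unit B at (.4285,-.348).

```bash
python3 -m jog '[[[-4.38,-1.2,0,0,0,0,8.5],[-4.38,-1.2,0,0,0,0,8.5],[-4.38,-1.2,0,0,0,0,8.5],[-4.38,-1.2,0,0,0,0,8.5],[-4.38,-1.2,0,0,0,0,8.5],[-4.38,-1.2,0,0,0,0,8.5],[-4.38,-1.2,0,0,0,0,8.5],[-4.38,-1.2,0,0,0,0,8.5],[-4.38,-1.2,0,0,0,0,8.5],[0,0,0,0,0,-7.93,8.5],[0,0,0,0,0,-7.93,8.5],[0,0,0,0,0,-7.93,8.5]]]'
python3 -m jog '[[[0,0,0,0,0,-7.93,8.5],[0,0,0,0,0,-7.93,8.5],[0,0,0,0,0,-7.93,8.5],[0,0,0,0,0,-7.93,8.5],[0,0,0,0,0,-7.93,8.5],[0,0,1,0,0,-7.93,8.5],[0,0,1,0,0,-7.93,8.5],[0,0,1,0,0,0,8.5],[0,0,0,0,0,0,8.5]]]'
python3 go.py .4285 -.3483 .069 169.6
python3 - <<'E'
from h import *
a=snap('side');print([(round(x['conf'],2),atz(a,x['point'],.058)) for x in finder.spot_point('unit0_mid','side')[:3]])
E
python3 white.py
```

```text
time: 22.85
position: [0.4255, -0.348, 0.1661]
tool_rot: [-1.704, -2.637, -0.003]
ft_force: [0.0, -0.1, 0.5]
grip_width: 0.978
time: 23.75
position: [0.4253, -0.347, 0.1354]
tool_rot: [-0.292, -3.126, -0.006]
ft_force: [-1.0, 0.0, -0.5]
grip_width: 0.97
t 23.75 pos [ 0.4253 -0.347   0.1354] head 169.3 z [-0.002  0.004 -1.   ] grip 8.44 F [-1.   0.  -0.5]
shift_cm [-0.36 -0.09  6.64] turn [ 0.2 -0.1 -0.3]
[(0.5, array([ 0.42208514, -0.32946881,  0.058     ]))]
white [ 0.5859 -0.2286] rect [ 586. -229.   54.   79.   72.] long axis 161.79309960848485 478
```

```bash
python3 -m jog '[[[-0.35,-0.1,2.4,0,0,0,8.5],[0,0,2.4,0,0,0,8.5],[0,0,1.75,0,0,0,8.5],[0,0,0,0,0,0,8.5],[0,0,0,0,0,0,5],[0,0,0,0,0,0,5],[0,0,0,0,0,0,5],[0,0,0,0,0,0,5],[0,0,0,0,0,0,5],[0,0,-2,0,0,0,5],[0,0,-4,0,0,0,5],[0,0,-4,0,0,0,5]]]' 25
python3 go.py .5202 .0463 .17 90
```

```text
time: 25.1
position: [0.4289, -0.3494, 0.1728]
tool_rot: [-0.288, -3.128, -0.004]
ft_force: [0.2, -0.5, -1.5]
grip_width: 0.627
t 25.1 pos [ 0.4289 -0.3494  0.1728] head 169.5 z [-0.     0.002 -1.   ] grip 5.45 F [ 0.2 -0.5 -1.5]
shift_cm [-1.76 40.57  0.37] turn [ 0.1 -0.1 79.5]
```

```bash
python3 -m jog '[[[-0.1,4.5,0,0,0,0,5],[-0.1,4.5,0,0,0,0,5],[-0.1,4.5,0,0,0,0,5],[-0.1,4.5,0,0,0,0,5],[-0.1,4.5,0,0,0,0,5],[-0.1,4.5,0,0,0,0,5],[-0.1,4.5,0,0,0,0,5],[-0.1,4.5,0,0,0,0,5],[-0.1,4.5,0,0,0,0,5],[0,0,0,0,0,7.95,5],[0,0,0,0,0,7.95,5],[0,0,0,0,0,7.95,5]]]'
python3 -m jog '[[[0,0,0,0,0,7.95,5],[0,0,0,0,0,7.95,5],[0,0,0,0,0,7.95,5],[0,0,0,0,0,7.95,5],[0,0,0,0,0,7.95,5],[0,0,0,0,0,7.95,5],[0,0,0,0,0,7.95,5],[0,0,0,0,0,0,5]]]'
python3 go.py .512 .0463 .031 90
```

```text
time: 26.3
position: [0.5121, 0.0471, 0.1729]
tool_rot: [0.934, 2.998, 0.002]
ft_force: [0.8, -0.0, -2.4]
grip_width: 0.63
time: 27.1
position: [0.5122, 0.0467, 0.1731]
tool_rot: [2.222, 2.221, 0.004]
ft_force: [-0.6, -0.6, -0.6]
grip_width: 0.632
t 27.1 pos [0.5122 0.0467 0.1731] head 90.0 z [ 0.002  0.002 -1.   ] grip 5.49 F [-0.6 -0.6 -0.6]
shift_cm [-0.06 -0.05 14.21] turn [ 0.1 -0.1 -0. ]
```

```bash
python3 -m jog '[[[0,0,4,0,0,0,5],[0,0,4,0,0,0,5],[0,0,3,0,0,0,5],[0,0,2,0,0,0,5],[0,0,0.8,0,0,0,5],[0,0,0.4,0,0,0,5],[0,0,0,0,0,0,5],[0,0,0,0,0,0,7],[0,0,0,0,0,0,7],[0,0,0,0,0,0,7],[0,0,-2,0,0,0,7],[0,0,-4,0,0,0,7]]]'
python3 -m jog '[[[0,-3,0,0,0,0,3],[0,-3,0,0,0,0,0],[0,-1,0,0,0,0,0],[0,0,0,0,0,0,0],[0,0,0,0,0,0,0],[0,0,0,0,0,0,0],[0,0,0,0,0,0,0],[0,0,2.5,0,0,0,0],[0,0,2,0,0,0,0],[0,0,1.2,0,0,0,0],[0,0,0,0,0,0,0]]]'
python3 go.py .558 .0463 .034 90
```

```text
time: 28.3
position: [0.5102, 0.0467, 0.0895]
tool_rot: [-2.219, -2.221, 0.005]
ft_force: [1.1, 0.6, 0.1]
grip_width: 0.801
time: 29.4
position: [0.4417, 0.0467, 0.0327]
tool_rot: [-2.221, -2.221, 0.001]
ft_force: [0.8, -0.0, 0.2]
grip_width: 0.01
t 29.4 pos [0.4417 0.0467 0.0327] head 90.0 z [-0.001  0.    -1.   ] grip 0.09 F [ 0.8 -0.   0.2]
shift_cm [-0.04 11.63 -0.15] turn [-0.1 -0.   0. ]
```

```bash
python3 -m jog '[[[0,1.2,-0.1,0,0,0,0],[0,1.2,0,0,0,0,0],[0,0.8,0,0,0,0,0],[0,0.8,0,0,0,0,0],[0,0.8,0,0,0,0,0],[0,0.8,0,0,0,0,0],[0,0.8,0,0,0,0,0],[0,0.8,0,0,0,0,0],[0,0.8,0,0,0,0,0],[0,0.8,0,0,0,0,0],[0,0.8,0,0,0,0,0],[0,0.8,0,0,0,0,0]]]'
python3 -m jog '[[[0,0.5,0,0,0,0,0],[0,0.5,0,0,0,0,0],[0,0,0,0,0,0,0]]]'
python3 go.py .558 .0463 .034 90
python3 -m jog '[[[0,-2,0,0,0,0,4],[0,-0.5,-4.5,0,0,0,8.5],[0,0,-4.5,0,0,0,8.5],[0,0,-4.5,0,0,0,8.5],[0,0,0,0,0,0,8.5]]]'
python3 white.py;python3 go.py .5859 -.2287 .14 161.6
```

```text
time: 30.6
position: [0.5473, 0.0472, 0.0354]
tool_rot: [2.221, 2.222, 0.004]
ft_force: [-3.9, -0.7, 4.3]
grip_width: 0.007
time: 30.9
position: [0.5579, 0.0471, 0.0354]
tool_rot: [2.22, 2.22, 0.006]
ft_force: [0.7, 0.2, -0.4]
grip_width: 0.01
t 30.9 pos [0.5579 0.0471 0.0354] head 90.0 z [ 0.004  0.002 -1.   ] grip 0.09 F [ 0.7  0.2 -0.4]
shift_cm [-0.08  0.01  0.14] turn [ 0.2 -0.1  0. ]
time: 31.4
position: [0.5364, 0.0473, 0.1772]
tool_rot: [2.216, 2.216, 0.024]
ft_force: [0.9, -0.7, -0.1]
grip_width: 0.375
white [ 0.586  -0.2287] rect [ 586. -229.   54.   78.   72.] long axis 161.4596206562425 473
t 31.45 pos [0.5344 0.0473 0.174 ] head 90.0 z [ 0.011  0.004 -1.   ] grip 3.65 F [-0.2 -0.4 -0.6]
shift_cm [-27.61   5.1    3.33] turn [  0.7   0.2 -71.6]
```

```bash
python3 -m jog '[[[-4.6,0.85,0,0,0,0,8.5],[-4.6,0.85,0,0,0,0,8.5],[-4.6,0.85,0,0,0,0,8.5],[-4.6,0.85,0,0,0,0,8.5],[-4.6,0.85,0,0,0,0,8.5],[-4.6,0.85,0,0,0,0,8.5],[0,0,0,0,0,-7.95,8.5],[0,0,0,0,0,-7.95,8.5],[0,0,0,0,0,-7.95,8.5],[0,0,0,0,0,-7.95,8.5],[0,0,0,0,0,-7.95,8.5],[0,0,0,0,0,-7.95,8.5]]]'
python3 -m jog '[[[0,0,0,0,0,-7.95,8.5],[0,0,1.5,0,0,-7.95,8.5],[0,0,1.5,0,0,-7.95,8.5],[0,0,0,0,0,0,8.5]]]'
python3 go.py .5859 -.2287 .069 161.6
python3 - <<'E'
from h import *
a=snap('side','side8.png')
i=cv2.imread('pics/side8.png')[100:250,290:490];j=cv2.imread('pics/side8.png')[150:260,220:360]
cv2.imwrite('pics/c8.png',np.hstack([cv2.resize(i,(400,300),interpolation=cv2.INTER_CUBIC),cv2.resize(j,(382,300),interpolation=cv2.INTER_CUBIC)]))
E
```

```text
time: 32.65
position: [0.582, -0.229, 0.1679]
tool_rot: [-1.125, -2.933, -0.003]
ft_force: [0.5, 0.3, -0.9]
grip_width: 0.979
time: 33.05
position: [0.5806, -0.2283, 0.136]
tool_rot: [-0.502, -3.097, -0.004]
ft_force: [-0.9, 0.6, -0.1]
grip_width: 0.976
t 33.05 pos [ 0.5806 -0.2283  0.136 ] head 161.6 z [-0.003  0.003 -1.   ] grip 8.49 F [-0.9  0.6 -0.1]
shift_cm [-0.55  0.11  6.7 ] turn [ 0.1 -0.2 -0. ]
```

View pics/c8.png

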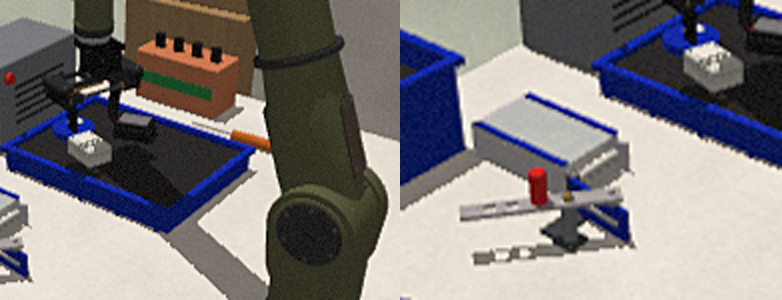

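The stay is still seated, and the last pushed unit's rear face is just inside the entrance. I pick unit C.

```bash
python3 -m jog '[[[-0.55,0.1,2.4,0,0,0,8.5],[0,0,2.4,0,0,0,8.5],[0,0,1.8,0,0,0,8.5],[0,0,0,0,0,0,8.5],[0,0,0,0,0,0,5],[0,0,0,0,0,0,5],[0,0,0,0,0,0,5],[0,0,0,0,0,0,5],[0,0,0,0,0,0,5],[0,0,-2,0,0,0,5],[0,0,-4,0,0,0,5],[0,0,-4,0,0,0,5]]]' 25
python3 go.py .510 .0463 .17 90
```

```text
time: 34.3
position: [0.587, -0.2296, 0.1741]
tool_rot: [-0.504, -3.1, -0.003]
ft_force: [1.1, 0.2, -1.2]
grip_width: 0.631
t 34.3 pos [ 0.587  -0.2296  0.1741] head 161.5 z [-0.001  0.002 -1.   ] grip 5.49 F [ 1.1  0.2 -1.2]
shift_cm [16.04 23.74  0.47] turn [ 0.1 -0.1 71.5]
```

```bash
python3 -m jog '[[[2.67,3.96,0,0,0,0,5],[2.67,3.96,0,0,0,0,5],[2.67,3.96,0,0,0,0,5],[2.67,3.96,0,0,0,0,5],[2.67,3.96,0,0,0,0,5],[2.67,3.96,0,0,0,0,5],[0,0,0,0,0,7.95,5],[0,0,0,0,0,7.95,5],[0,0,0,0,0,7.95,5],[0,0,0,0,0,7.95,5],[0,0,0,0,0,7.95,5],[0,0,0,0,0,7.95,5]]]'
python3 -m jog '[[[0,0,0,0,0,7.95,5],[0,0,0,0,0,7.95,5],[0,0,0,0,0,7.95,5],[0,0,0,0,0,0,5]]]'
python3 go.py .511 .0463 .031 90
```

```text
time: 35.5
position: [0.5109, 0.0459, 0.1742]
tool_rot: [1.722, 2.627, 0.004]
ft_force: [-0.2, -0.6, -0.5]
grip_width: 0.63
time: 35.9
position: [0.5109, 0.046, 0.1742]
tool_rot: [2.222, 2.221, 0.004]
ft_force: [0.7, -0.2, -1.6]
grip_width: 0.635
t 35.9 pos [0.5109 0.046  0.1742] head 90.0 z [ 0.002  0.002 -1.   ] grip 5.53 F [ 0.7 -0.2 -1.6]
shift_cm [ 1.000e-02 -2.000e-02  1.432e+01] turn [ 0.1 -0.1 -0. ]
```

```bash
python3 -m jog '[[[0,0,4,0,0,0,5],[0,0,4,0,0,0,5],[0,0,3,0,0,0,5],[0,0,2,0,0,0,5],[0,0,0.8,0,0,0,5],[0,0,0.5,0,0,0,5],[0,0,0,0,0,0,5],[0,0,0,0,0,0,7],[0,0,0,0,0,0,7],[0,0,0,0,0,0,7],[0,0,-2,0,0,0,7],[0,0,-4,0,0,0,7]]]'
python3 -m jog '[[[0,-3,0,0,0,0,3],[0,-3,0,0,0,0,0],[0,-0.8,0,0,0,0,0],[0,0,0,0,0,0,0],[0,0,0,0,0,0,0],[0,0,0,0,0,0,0],[0,0,0,0,0,0,0],[0,0,2.5,0,0,0,0],[0,0,2,0,0,0,0],[0,0,1.2,0,0,0,0],[0,0,0,0,0,0,0]]]'
python3 go.py .56 .0463 .034 90
```

```text
time: 37.1
position: [0.509, 0.0461, 0.0894]
tool_rot: [-2.218, -2.221, 0.004]
ft_force: [0.8, 0.3, -0.3]
grip_width: 0.803
time: 38.2
position: [0.4423, 0.0461, 0.0326]
tool_rot: [-2.22, -2.221, 0.001]
ft_force: [0.5, -0.5, -0.2]
grip_width: 0.013
t 38.2 pos [0.4423 0.0461 0.0326] head 90.0 z [-0.001  0.    -1.   ] grip 0.11 F [ 0.5 -0.5 -0.2]
shift_cm [ 0.02 11.77 -0.16] turn [-0.1 -0.   0. ]
```

```bash
python3 -m jog '[[[0,1.2,0,0,0,0,0],[0,1.2,0,0,0,0,0],[0,0.8,0,0,0,0,0],[0,0.8,0,0,0,0,0],[0,0.8,0,0,0,0,0],[0,0.8,0,0,0,0,0],[0,0.8,0,0,0,0,0],[0,0.8,0,0,0,0,0],[0,0.8,0,0,0,0,0],[0,0.8,0,0,0,0,0],[0,0.8,0,0,0,0,0],[0,0.5,0,0,0,0,0]]]'
python3 go.py .558 .0463 .034 90
```

```text
time: 39.4
position: [0.5444, 0.0465, 0.0344]
tool_rot: [-2.22, -2.221, -0.003]
ft_force: [-5.8, -0.9, 4.7]
grip_width: 0.005
t 39.4 pos [0.5444 0.0465 0.0344] head 90.0 z [ 0.001  0.002 -1.   ] grip 0.04 F [-5.8 -0.9  4.7]
shift_cm [-0.02  1.36  0.04] turn [ 0.  -0.1  0. ]
```

```bash
python3 -m jog '[[[0,0.5,0,0,0,0,0],[0,0.5,0,0,0,0,0],[0,0.2,0,0,0,0,0],[0,0,0,0,0,0,0]]]'
python3 go.py .558 .0463 .034 90
python3 -m jog '[[[0,-2,0,0,0,0,2],[0,-1.2,-4.5,0,0,0,4.5],[0,0,-4.5,0,0,0,4.5],[0,0,-4.5,0,0,0,4.5],[0,0,0,0,0,0,4.5],[0,0,0,0,0,0,4.5]]]'
python3 - <<'E'
from h import *
a=snap('side','side9.png')
j=cv2.imread('pics/side9.png')[150:260,220:360]
cv2.imwrite('pics/c9.png',cv2.resize(j,(700,550),interpolation=cv2.INTER_CUBIC))
E
python3 -c "
from plan import *
print(tcp(1.7,0));incs([(1.7,0)],here())"
```

```text
time: 39.8
position: [0.5566, 0.0465, 0.0344]
tool_rot: [2.221, 2.222, 0.004]
ft_force: [-2.9, -0.1, 4.0]
grip_width: 0.004
t 39.8 pos [0.5566 0.0465 0.0344] head 90.0 z [ 0.002  0.002 -1.   ] grip 0.04 F [-2.9 -0.1  4. ]
shift_cm [-0.02  0.14  0.04] turn [ 0.1 -0.1  0. ]
time: 40.4
position: [0.5256, 0.0464, 0.1706]
tool_rot: [2.219, 2.22, 0.01]
ft_force: [-1.0, 0.2, -0.5]
grip_width: 0.457
(array([0.53089009, 0.19090345, 0.1012    ]), Rotation.from_matrix(array([[ 0.61391319,  0.78937355,  0.        ],
                            [ 0.78937355, -0.61391319,  0.        ],
                            [ 0.        ,  0.        , -1.        ]])))
[14.45, 0.63, 6.81, 0.13, -0.17, 37.89]
```

View pics/c9.png

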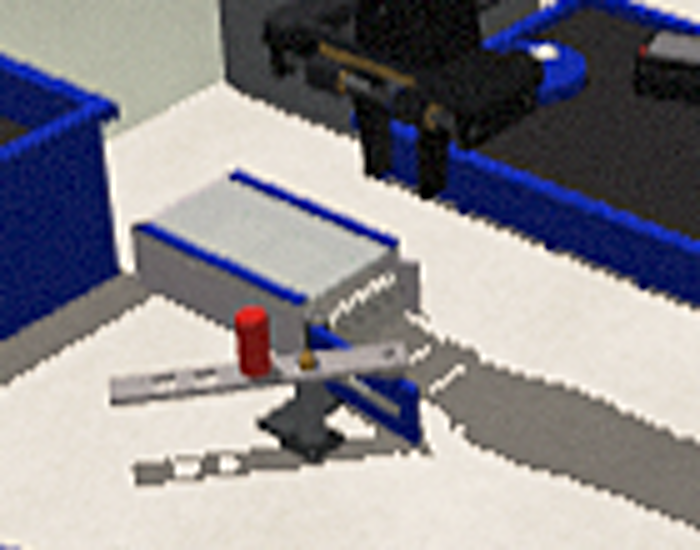

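All three units are inside the bay and the stay is seated. I return to the knob.

```bash
python3 -m jog '[[[4.8,0.2,0,0,0,0,4.5],[4.8,0.2,0,0,0,0,4.5],[4.8,0.2,0,0,0,0,4.5],[0,0,0,0,0,7.6,4.5],[0,0,0,0,0,7.6,4.5],[0,0,0,0,0,7.6,4.5],[0,0,0,0,0,7.6,4.5],[0,0,0,0,0,7.6,4.5],[0,0,0,0,0,0,4.5]]]'
python3 -c "
from plan import *
incs([(1.7,0)],here())
b=snap('side');r=finder.spot_point('knob','side');print([(x['conf'],atz(b,x['point'],.098)) for x in r[:2]])"
```

```text
time: 41.35
position: [0.5293, 0.1898, 0.1673]
tool_rot: [-2.823, -1.377, 0.001]
ft_force: [-0.1, 0.1, 0.2]
grip_width: 0.517
[0.19, 0.06, 6.61, -0.03, 0.03, -0.14]
[(0.83, array([0.5329868 , 0.19383553, 0.098     ]))]
```

```bash
python3 -m jog '[[[0.25,0.05,2.2,0,0,0,4.5],[0,0,2.2,0,0,0,4.5],[0,0,2.2,0,0,0,4.5],[0,0,0,0,0,0,4.5],[0,0,0,0,0,0,1.5],[0,0,0,0,0,0,1.5],[0,0,0,0,0,0,1.5],[0,0,0,0,0,0,1.5],[0,0,0,0,0,0,1.5],[0,0,0,0,0,0,1.5]]]' 30
python3 -c "
from plan import *
print(ctrl.get_state()['ft_force'],here()[0]);incs([(1.7,0)],here())
print();incs([(t,.5) for t in np.linspace(1.7,0,25)]);print();print(tcp(0,.5))"
```

```text
time: 42.45
position: [0.5328, 0.1922, 0.1043]
tool_rot: [-2.823, -1.378, -0.007]
ft_force: [1.0, -1.1, 2.1]
grip_width: 0.242
[ 0.97587284 -1.11436507  2.06053478] [0.53275453 0.19224903 0.10433785]
[-0.22, -0.06, 0.31, 0.07, -0.23, -0.1]

[-0.47, 0.0, -0.26, 1.32, 0.0, -2.41]
[-0.47, 0.03, -0.25, 1.26, -0.0, -2.31]
[-0.46, 0.05, -0.25, 1.22, -0.0, -2.23]
[-0.45, 0.07, -0.25, 1.18, 0.0, -2.17]
[-0.44, 0.09, -0.24, 1.16, -0.0, -2.12]
[-0.43, 0.11, -0.24, 1.14, -0.0, -2.08]
[-0.42, 0.13, -0.23, 1.12, 0.0, -2.05]
[-0.41, 0.14, -0.23, 1.1, -0.0, -2.02]
[-0.4, 0.16, -0.22, 1.09, -0.0, -2.0]
[-0.39, 0.18, -0.21, 1.08, 0.0, -1.98]
[-0.38, 0.19, -0.21, 1.07, 0.0, -1.96]
[-0.37, 0.21, -0.2, 1.06, -0.0, -1.95]
[-0.36, 0.22, -0.19, 1.06, 0.0, -1.94]
[-0.34, 0.24, -0.19, 1.05, 0.0, -1.93]
[-0.33, 0.25, -0.18, 1.05, 0.0, -1.92]
[-0.32, 0.26, -0.17, 1.04, 0.0, -1.91]
[-0.3, 0.28, -0.16, 1.04, -0.0, -1.9]
[-0.29, 0.29, -0.16, 1.04, 0.0, -1.9]
[-0.27, 0.3, -0.15, 1.03, -0.0, -1.89]
[-0.26, 0.31, -0.14, 1.03, 0.0, -1.89]
[-0.24, 0.32, -0.13, 1.03, 0.0, -1.88]
[-0.22, 0.33, -0.12, 1.03, -0.0, -1.88]
[-0.21, 0.34, -0.11, 1.02, 0.0, -1.88]
[-0.19, 0.34, -0.1, 1.02, -0.0, -1.87]

(array([0.53701671, 0.07592677, 0.13885693]), Rotation.from_matrix(array([[-2.54826895e-01,  9.56913327e-01, -1.39212567e-01],
                            [ 8.39770449e-01,  2.90373699e-01,  4.58768687e-01],
                            [ 4.79425539e-01, -2.77555756e-17, -8.77582562e-01]])))
```

```bash
sed -i 's/^U,N=.*/U,N=.0903,.0412/' plan.py
python3 -m jog '[[[-0.37,0,-0.74,0,4.77,0,1.5],[-0.37,0,-0.74,0,4.77,0,1.5],[-0.37,0,-0.74,0,4.77,0,1.5],[-0.37,0,-0.74,0,4.77,0,1.5],[-0.37,0,-0.74,0,4.77,0,1.5],[-0.37,0,-0.74,0,4.77,0,1.5],[0,0,0,0,0,0,1.5],[0,0,0,0,0,0,1.5]]]'
python3 -c "
from plan import *
print(ctrl.get_state()['ft_force'],here()[0],tcp(1.7,.5)[0]);
ts=np.linspace(1.7,0,25);incs([(t,.5) for t in ts[:13]],here());print();incs([(t,.5) for t in ts[12:]])"
```

```text
time: 43.25
position: [0.5134, 0.1676, 0.1422]
tool_rot: [-2.562, -1.249, -0.656]
ft_force: [1.5, -0.9, -2.4]
grip_width: 0.244
[ 1.45561656 -0.93639769 -2.43677843] [0.51343994 0.16758081 0.14221241] [0.51320532 0.16816427 0.14244853]
[0.04, -0.05, -0.01, 0.11, -0.06, -0.12]
[-0.47, 0.0, -0.26, 1.32, 0.0, -2.41]
[-0.47, 0.03, -0.25, 1.26, -0.0, -2.31]
[-0.46, 0.05, -0.25, 1.22, -0.0, -2.23]
[-0.45, 0.07, -0.25, 1.18, 0.0, -2.17]
[-0.44, 0.09, -0.24, 1.16, -0.0, -2.12]
[-0.43, 0.11, -0.24, 1.14, -0.0, -2.08]
[-0.42, 0.13, -0.23, 1.12, 0.0, -2.05]
[-0.41, 0.14, -0.23, 1.1, -0.0, -2.02]
[-0.4, 0.16, -0.22, 1.09, -0.0, -2.0]
[-0.39, 0.18, -0.21, 1.08, 0.0, -1.98]
[-0.38, 0.19, -0.21, 1.07, 0.0, -1.96]
[-0.37, 0.21, -0.2, 1.06, -0.0, -1.95]

[-0.36, 0.22, -0.19, 1.06, 0.0, -1.94]
[-0.34, 0.24, -0.19, 1.05, 0.0, -1.93]
[-0.33, 0.25, -0.18, 1.05, 0.0, -1.92]
[-0.32, 0.26, -0.17, 1.04, 0.0, -1.91]
[-0.3, 0.27, -0.16, 1.04, -0.0, -1.9]
[-0.29, 0.29, -0.16, 1.04, 0.0, -1.9]
[-0.27, 0.3, -0.15, 1.03, -0.0, -1.89]
[-0.26, 0.31, -0.14, 1.03, 0.0, -1.89]
[-0.24, 0.32, -0.13, 1.03, 0.0, -1.88]
[-0.22, 0.33, -0.12, 1.03, -0.0, -1.88]
[-0.21, 0.33, -0.11, 1.02, 0.0, -1.88]
[-0.19, 0.34, -0.1, 1.02, -0.0, -1.87]
```

Matches the model within a millimetre, so I swing the gate shut.

```bash
python3 -m jog '[[[-0.45,0,-0.26,1.32,0,-2.45,1.5],[-0.47,0.03,-0.25,1.26,0,-2.31,1.5],[-0.46,0.05,-0.25,1.22,0,-2.23,1.5],[-0.45,0.07,-0.25,1.18,0,-2.17,1.5],[-0.44,0.09,-0.24,1.16,0,-2.12,1.5],[-0.43,0.11,-0.24,1.14,0,-2.08,1.5],[-0.42,0.13,-0.23,1.12,0,-2.05,1.5],[-0.41,0.14,-0.23,1.1,0,-2.02,1.5],[-0.4,0.16,-0.22,1.09,0,-2,1.5],[-0.39,0.18,-0.21,1.08,0,-1.98,1.5],[-0.38,0.19,-0.21,1.07,0,-1.96,1.5],[-0.37,0.21,-0.2,1.06,0,-1.95,1.5]]]'
python3 -c "
from plan import *
incs([(.85,.5)],here())"
python3 -m jog '[[[-0.36,0.22,-0.19,1.06,0,-1.94,1.5],[-0.34,0.24,-0.19,1.05,0,-1.93,1.5],[-0.33,0.25,-0.18,1.05,0,-1.92,1.5],[-0.32,0.26,-0.17,1.04,0,-1.91,1.5],[-0.3,0.27,-0.16,1.04,0,-1.9,1.5],[-0.29,0.29,-0.16,1.04,0,-1.9,1.5],[-0.27,0.3,-0.15,1.03,0,-1.89,1.5],[-0.26,0.31,-0.14,1.03,0,-1.89,1.5],[-0.24,0.32,-0.13,1.03,0,-1.88,1.5],[-0.22,0.33,-0.12,1.03,0,-1.88,1.5],[-0.21,0.33,-0.11,1.02,0,-1.88,1.5]]]'
python3 -m jog '[[[0,0,0,0,0,0,1.5],[0,0,0,0,0,0,1.5]]]'
python3 - <<'E'
from plan import *
incs([(0,.5),(0,.25)],here())
print(ctrl.get_state()['ft_force'])
snap('side','side10.png');snap('top','top10.png')
i=cv2.imread('pics/side10.png')[150:260,220:360];j=cv2.imread('pics/top10.png')[130:240,210:350]
cv2.imwrite('pics/c10.png',cv2.resize(np.hstack([i,j]),(800,314),interpolation=cv2.INTER_CUBIC))
E
```

```text
time: 44.45
position: [0.5025, 0.1128, 0.142]
tool_rot: [-2.102, -1.8, -0.537]
ft_force: [1.2, 1.4, 0.9]
grip_width: 0.244
[-0.1, -0.05, -0.11, -0.07, 0.02, 0.19]
time: 45.55
position: [0.5336, 0.079, 0.1415]
tool_rot: [-1.653, -2.152, -0.421]
ft_force: [0.1, 1.1, 0.4]
grip_width: 0.243
time: 45.75
position: [0.5336, 0.0788, 0.1417]
tool_rot: [-1.656, -2.15, -0.424]
ft_force: [1.3, 2.5, 0.9]
grip_width: 0.243
[-0.25, 0.26, -0.23, 1.06, -0.03, -1.82]
[0.74, -0.0, 2.36, -0.0, -14.32, -0.0]
[1.31744443 2.47940071 0.92941181]
```

View pics/c10.png

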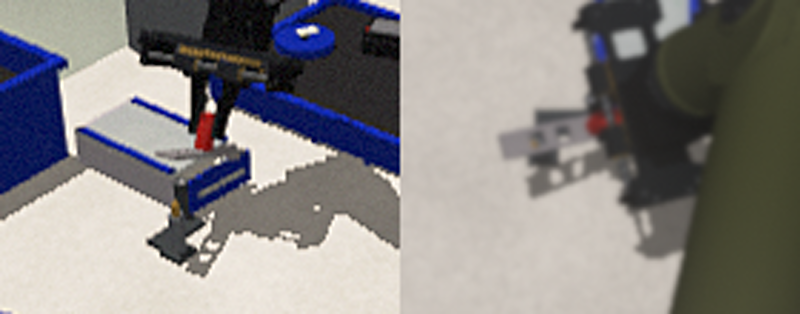

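The gate is nearly shut and the bar is over the pin. I take the last step and lower.

```bash
python3 -m jog '[[[-0.22,0.26,-0.2,1.05,0,-1.82,1.5],[0,0,0,0,0,0,1.5],[0.31,0,0.77,0,-4.77,0,1.5],[0.31,0,0.77,0,-4.77,0,1.5],[0.31,0,0.77,0,-4.77,0,1.5],[0.31,0,0.77,0,-4.77,0,1.5],[0,0,0,0,0,0,1.5],[0,0,0,0,0,0,1.5]]]'
python3 - <<'E'
from plan import *
incs([(0,.1665),(0,.0833),(0,0)],here());print(ctrl.get_state()['ft_force'])
b=snap('side','side11.png');j=cv2.imread('pics/side11.png')[180:250,250:330]
cv2.imwrite('pics/c11.png',cv2.resize(j,(640,560),interpolation=cv2.INTER_CUBIC))
print([(n,[(round(x['conf'],2),np.round(np.array(x['point'])*[400,640],1)) for x in finder.spot_point(n,'side')[:1]]) for n in('pin','hole_shut')])
E
```

```text
time: 46.65
position: [0.5302, 0.0976, 0.1191]
tool_rot: [-1.79, -2.411, -0.156]
ft_force: [0.4, 3.7, 0.4]
grip_width: 0.239
[0.02, 0.02, 0.06, 0.16, -0.2, -0.04]
[0.31, 0.0, 0.76, -0.0, -4.77, 0.0]
[0.31, -0.0, 0.77, 0.0, -4.77, -0.0]
[0.41838249 3.65219145 0.38411952]
[('pin', [(0.65, array([221.9, 284. ]))]), ('hole_shut', [(0.81, array([218.1, 285.2]))])]
```

View pics/c11.png

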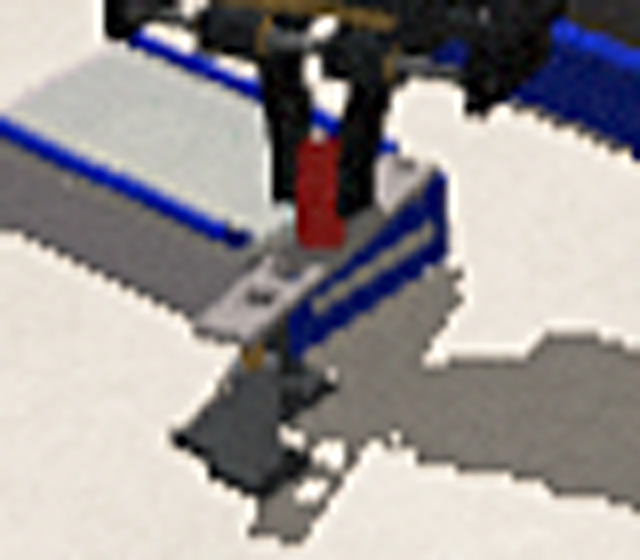

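The outer (shut) hole is right above the pin. I lower the rest slowly.

```bash
python3 -m jog '[[[0.17,0.02,0.4,0,-2.4,0,1.5],[0.17,0,0.4,0,-2.4,0,1.5],[0.17,0,0.39,0,-2.4,0,1.5],[0.17,0,0.39,0,-2.4,0,1.5],[0,0,0,0,0,0,1.5],[0,0,0,0,0,0,1.5]]]'
python3 - <<'E'
from plan import *
print(here()[0]);incs([(0,0)],here());print(ctrl.get_state()['ft_force'])
b=snap('side','side12.png');j=cv2.imread('pics/side12.png')[180:250,250:330]
cv2.imwrite('pics/c12.png',cv2.resize(j,(640,560),interpolation=cv2.INTER_CUBIC))
E
```

```text
time: 47.4
position: [0.5287, 0.1057, 0.1045]
tool_rot: [-1.875, -2.521, -0.007]
ft_force: [-1.6, 7.1, 3.0]
grip_width: 0.24
[0.52870113 0.10573099 0.10452394]
[0.02, -0.07, 0.03, 0.2, -0.17, -0.16]
[-1.5887989   7.13108998  2.97072282]
```

View pics/c12.png

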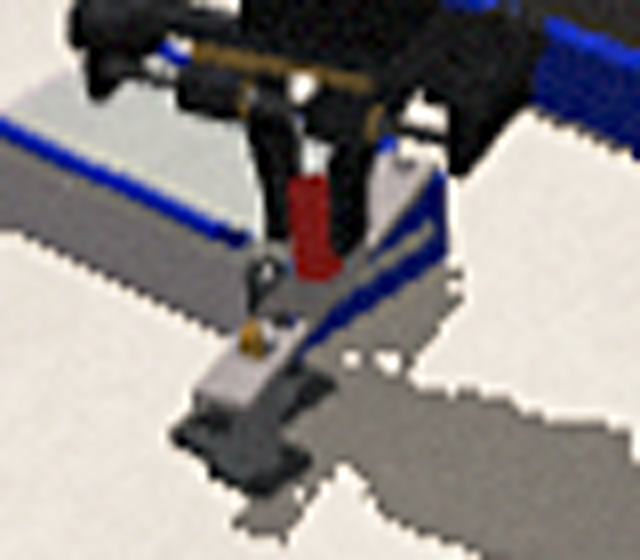

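The pin shows through the outer hole with the bar down. I release, retreat and do a final check.

```bash
python3 -m jog '[[[0,0,0,0,0,0,4.5],[0,0,0,0,0,0,4.5],[0,0,0,0,0,0,4.5],[0,0,0,0,0,0,4.5],[0,0,-1,0,0,0,4.5],[0,0,-2,0,0,0,4.5],[0,0,-4,0,0,0,4.5],[0,0,-4,0,0,0,4.5],[-4.5,0,0,0,0,0,4.5],[-4.5,0,0,0,0,0,4.5],[-4.5,0,0,0,0,0,4.5],[-4.5,0,0,0,0,0,4.5]]]'
python3 -m jog '[[[-4,0,0,0,0,0,4.5],[-4,0,0,0,0,0,4.5],[0,0,0,0,0,0,4.5],[0,0,0,0,0,0,4.5]]]'
python3 - <<'E'
from plan import *
a=snap('top','top13.png');b=snap('side','side13.png')
def mp(n):
    pin=PIN;p=pivot(0);h=(pin-p)/np.linalg.norm(pin-p)
    return world(V,{'pin':(*pin,.063),'hole_shut':(*(p+.152*h),.063),'knob':(*(p+.09*h),.098),'stay_pivot':(*p,.063),'gate_hinge':(0,.058,.05)}[n])
for n in('pin','hole_shut','knob','stay_pivot','gate_hinge'):
    for c,i in(('top',a),('side',b)):
        r=finder.spot_point(n,c)
        if r: print(n,c,round(r[0]['conf'],2),'px err vs seated-shut model',(np.array(r[0]['point'])[::-1]*[640,400]-proj(i,mp(n))).round(1))
for n,z in(('module_mid',.058),('reel_s',.04)): print(n,[(round(x['conf'],2),atz(a,x['point'],z)[:2].round(3)) for x in finder.spot_point(n,'top')[:2]])
i=cv2.imread('pics/side13.png')[160:250,235:345];j=cv2.imread('pics/top13.png')[90:230,220:360]
cv2.imwrite('pics/c13.png',np.hstack([cv2.resize(i,(440,360),interpolation=cv2.INTER_CUBIC),cv2.resize(j,(360,360),interpolation=cv2.INTER_CUBIC)]))
E
```

```text
time: 48.65
position: [0.5801, -0.069, 0.2149]
tool_rot: [1.871, 2.521, 0.004]
ft_force: [0.8, 0.4, 0.2]
grip_width: 0.518
time: 49.05
position: [0.6026, -0.1452, 0.2141]
tool_rot: [1.876, 2.518, 0.002]
ft_force: [-0.1, 1.2, 0.6]
grip_width: 0.518
pin top 0.87 px err vs seated-shut model [ 0.8 -0.1]
pin side 0.94 px err vs seated-shut model [ 1.5 -2.2]
hole_shut top 0.84 px err vs seated-shut model [2.4 1. ]
hole_shut side 0.88 px err vs seated-shut model [2.2 0.8]
knob top 0.91 px err vs seated-shut model [ 0.2 -1.9]
knob side 0.64 px err vs seated-shut model [0.9 1.6]
stay_pivot top 0.67 px err vs seated-shut model [-0.8 -0.9]
stay_pivot side 0.57 px err vs seated-shut model [-1.2  1.1]
gate_hinge top 0.63 px err vs seated-shut model [ 3.4 -2.6]
gate_hinge side 0.55 px err vs seated-shut model [ 3.1 -0. ]
module_mid [(0.93, array([ 0.571, -0.359]))]
reel_s [(0.8, array([0.543, 0.462])), (0.55, array([ 0.68 , -0.295]))]
```

View pics/c13.png

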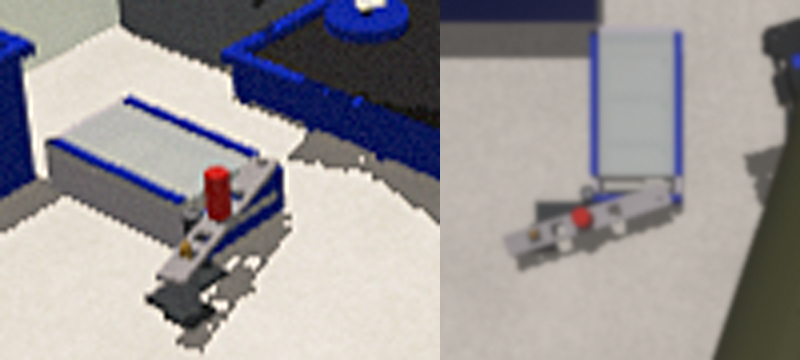

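The gate is shut with the pin standing through the outer hole and the bar level. Unit seams show through the cover, with nothing left outside. I hand in.

```bash
python3 -c "
from h import *
print(close_job())"
```

```text
the job is handed in; nothing more can be done
None
```

The job is done and handed in at about 49 s of robot time; handing in gave no verdict. I lifted the stay by its knob and set the gate wide open with the wide-open hole over the pin. All three white units went into the bay one behind another, then I shut the gate and dropped the shut hole over the pin.

**Last checks:**
- **Stay and gate:** The picture shows the pin standing through the outermost hole, the bar level and the gate shut. The network points for pin, hole, knob and pivot lie within about 2.5 px (roughly 8 mm) of where a seated, shut stay should be. That is too coarse to prove the 6 mm limit, so I also rely on the picture and on the arm pose before release, which matched the model to about 1 mm.
- **Units:** All three stand under the cover with nothing left outside; the last one's rear face is about 11 mm inside the entrance, judged from the push depth.
- **Other things:** The black unit and small reel are at their starting positions within 1 cm. I did not measure the other reels, bottles, screwdriver or cup again at the end, but the arm stayed clear of them.

**Disagreed:** The network's gate-hinge point was about 3–4 px off in both cameras. It was already nearly 3 px off in the top view at the start, so I took that as network error.

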